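# Lock the finished panels away in the combination strongbox

## Task

Put the finished metal panels away in the flat strongbox: dial its code, 4 - 7 - 2 from left to right (as seen from the robot), drop the front door fully open, and slide every panel lying on the bench fully home into a bay of its own. Then shut the door completely and scramble the lock by turning each of the three dials at least one number off its code, leaving the hammer and the tin of punches where they are.

Things in the scene. Friction and masses are not known exactly. Their poses are not given: they have to be found in the camera images.
- case: grey steel strongbox fixed on the bench, 140 deep x 256 wide x 44 mm high; low drop-front door towards the robot, three bays side by side inside. Origin at bench level under the middle of its front face; x into the box, y left, z up. The roof's front edge is 10 mm back from the face; three round dial turrets (29 mm across, 8 mm high, level with the roof) jut out to 10 mm before the face
- bay_1 (a point): middle of the mouth of the left bay, at its floor (16 mm above the bench); axes as the box. Bay: flat slot 64 mm wide, 16 mm high, 127 mm deep to its back stop, with rounded noses beside the mouth; the turrets leave a 43 mm wide gap above the mouth's middle. One panel lies in it flat and lengthwise; when home its outer end stands 3 mm out of the box's front face
- bay_2 (a point): middle of the mouth of the middle bay, at its floor (16 mm above the bench); axes as the box. Bay: flat slot 64 mm wide, 16 mm high, 127 mm deep to its back stop, with rounded noses beside the mouth; the turrets leave a 43 mm wide gap above the mouth's middle. One panel lies in it flat and lengthwise; when home its outer end stands 3 mm out of the box's front face
- bay_3 (a point): middle of the mouth of the right bay, at its floor (16 mm above the bench); axes as the box. Bay: flat slot 64 mm wide, 16 mm high, 127 mm deep to its back stop, with rounded noses beside the mouth; the turrets leave a 43 mm wide gap above the mouth's middle. One panel lies in it flat and lengthwise; when home its outer end stands 3 mm out of the box's front face
- dial_left (a joint): left dial, rad, 0 to 5.655 with a stop at each end: clockwise turn (from above) of its pointer from the scale's zero tick. Number n (0 to 9) is at n x 0.6283 rad. Light friction (0.03 N m); stays where it is left. Code number 4: only there (within about 0.2 rad) does this dial free the door
- dial_left_axis (a point): on the left dial's axis (4 mm behind the box's front face, y 108 mm), at the top of its grip bar; x points away from the pointer, z up. Dial: black knob with an upright grip bar 24 long x 10 wide, top 16 mm above the roof; white line on the bar's pointing end. Ten ticks around it: the thick one (zero) towards the box's front, the rest every 36 degrees clockwise
- dial_mid (a joint): middle dial, rad, 0 to 5.655 with a stop at each end: clockwise turn (from above) of its pointer from the scale's zero tick. Number n (0 to 9) is at n x 0.6283 rad. Light friction (0.03 N m); stays where it is left. Code number 7: only there (within about 0.2 rad) does this dial free the door
- dial_mid_axis (a point): on the middle dial's axis (4 mm behind the box's front face, y 36 mm), at the top of its grip bar; x points away from the pointer, z up. Dial: black knob with an upright grip bar 24 long x 10 wide, top 16 mm above the roof; white line on the bar's pointing end. Ten ticks around it: the thick one (zero) towards the box's front, the rest every 36 degrees clockwise
- dial_right (a joint): right dial, rad, 0 to 5.655 with a stop at each end: clockwise turn (from above) of its pointer from the scale's zero tick. Number n (0 to 9) is at n x 0.6283 rad. Light friction (0.03 N m); stays where it is left. Code number 2: only there (within about 0.2 rad) does this dial free the door
- dial_right_axis (a point): on the right dial's axis (4 mm behind the box's front face, y -36 mm), at the top of its grip bar; x points away from the pointer, z up. Dial: black knob with an upright grip bar 24 long x 10 wide, top 16 mm above the roof; white line on the bar's pointing end. Ten ticks around it: the thick one (zero) towards the box's front, the rest every 36 degrees clockwise
- door (a joint): door angle, rad: 0 shut (upright), 1.571 open (flat before the box, upper side 10 mm above the bench). Door 252 wide, 30 tall, 4 mm thick. With any dial off its code, pins on its top edge are caught: shut, it gives only about 1 mm, and open, it cannot be shut. Light friction: stays upright by itself, falls open gently from about 0.4 rad on
- door_bar (a point): centre of the door's pull, a steel T-bar at the door's right end (y -108 mm): round bar 12 mm thick, 28 mm long, parallel to the hinge, on a flat stem 14 mm wide. Its axis is 56 mm from the hinge line: 20 mm above the roof with the door shut; 8 mm above the bench and 64 mm before the front face with it open
- door_hinge (a point): middle of the door's hinge line, which runs parallel to the box's y, 8 mm before the front face and 8 mm above the bench
- panel_a: finished ornamental panel: pierced bright metal sheet on a brown wooden backing board, together one rigid slab 130 x 60 x 12 mm, about 0.25 kg, lying flat on the bench, free. Origin at the middle of its underside, x along its length, z up. Either end may go into a bay first. May be absent (None)
- panel_b: finished ornamental panel: pierced bright metal sheet on a brown wooden backing board, together one rigid slab 130 x 60 x 12 mm, about 0.25 kg, lying flat on the bench, free. Origin at the middle of its underside, x along its length, z up. Either end may go into a bay first. May be absent (None)
- panel_c: finished ornamental panel: pierced bright metal sheet on a brown wooden backing board, together one rigid slab 130 x 60 x 12 mm, about 0.25 kg, lying flat on the bench, free. Origin at the middle of its underside, x along its length, z up. Either end may go into a bay first. May be absent (None)
- hammer: bystander: chasing hammer, wooden handle, 240 mm long, lying on the bench to the right of the box. Origin under its middle, x along the handle to the head
- punch_tin: bystander: metal tin of punches, 72 mm across, about 125 mm tall, standing on the bench to the right. Origin under its middle
Not all that is in view belongs to the job. Leave any blue or turquoise look-alike of the panel_c alone.

How it is judged:
By the outcome, as a careful person would: the job done as asked, in the order asked, and still so for the second after the job is handed in, with the robot touching nothing.
Of panel_a, panel_b, panel_c only 2 to 3 are there at a start; the rules pass over those that are not, and their reading is None.
At some moment in a run one of panel_a, panel_b, panel_c may be knocked a few centimetres aside while the robot is not near it.
Once in a run the grip may slacken for a moment while it holds something.
It also fails if it takes over 210 s, if anything falls off the work surface, if the arm or the gripper's body presses on something with over 40 N, if the wrist force passes 120 N, or if a joint passes its speed limit or range.

## Robot

A 6-joint arm with a two-finger parallel gripper is mounted at the origin on the work surface. World frame = base frame: x ahead of the robot, y to its left, z up, the work surface at z = 0. Lengths are in m, angles in rad, forces in N, time in s.
With the tool pointing down it reaches from about 0.275 to 0.875 m from the base axis. Payload 12.5 kg.
Tool frame: the origin (TCP) lies at the very end of the fingers, on their centre line; the grasp point (between the pads) lies 19 mm behind it (r.tcp_to_grasp is the distance from the TCP to the grasp point, in m); z points along the fingers, y is the direction in which the jaws open and shut (so a half turn about z gives the same grasp; the last joint's range is limited). The gripper opens to 85 mm and grips with 20 to 120 N. Pads are 22 mm wide; open, the fingers measure 114 mm over their backs; the gripper's body (76 mm by 85 mm) begins 54 mm behind the grasp point. The pads swing forward as they close: fully open they stand 13 mm farther back than shut.
Start: joints at [-1.39, 0.351, 1.652, -0, 1.139, -0.085], TCP at [0.144, -0.531, 0.231] pointing down, gripper open.
Joint ranges: [-2.75, 2.75], [-0.79, 2.1], [0.01, 2.65], [-1.57, 4.71], [0.07, 3.14], [-2.87, 2.87]. Speed limits (rad/s): [2.22, 2.22, 2.79, 3.14, 3.14, 3.14].

## Interface

Orientations are given as a unit quaternion [w, x, y, z].
In Python, from bench import observe, imaging, r gives the robot as it stands.
- The arm moves only by the tool move_arm, never from a script. Its argument "plan" is a list of rows, each a list of 2 entries, a list of its own where there are three numbers: the shift along the tool's x, y, z in m, then the turn, a rotation vector about the tool's x, y, z in rad. In form: [[[tx, ty, tz], [ax, ay, az]], ...]. A call has 1 to 10 rows; each row is the pose to reach, as a shift and turn from the pose measured when the call began, along the tool's axes at that moment; what a row does not reach only later rows make up. A row lasts 1/10 s, in which the tool goes at most 50 mm and 8.59 degrees, less where a joint would pass 70% of its speed; a pose out of reach is approached as far as the arm can. A call with a gripper value outside its range is refused whole. "fingers" is the opening in per cent of the stroke, from 0 (shut) to 100 (fully open), set as the call begins (left out, the last holds). The fingers move at their own pace and stop on an object; the grip force is fixed at half the most. Time passes only in rows, so rows that repeat a pose let the fingers close. It gives the time, the measured TCP pose, the force and the opening at its end, in the units of the state.
- observe(): the state, without advancing time (a new reading comes with each control period).
- imaging.get_image(name): name is "side" or "top" or "wrist"; returns the picture (420x560x3 uint8, blue, green, red); there is no depth.
- imaging.camera_params(name): a dict with "K" (3x3 intrinsics, pixels), "dist_coeffs" ([k1, k2, p1, p2, k3] as OpenCV has them; the pictures are not rectified), "world_from_camera" (4x4, takes a point from camera to world coordinates); the wrist camera has in their place "mount" (4x4, takes a point from camera to tool coordinates, whose origin is the TCP and whose axes are the flange's). Camera axes: x right, y up, looking along -z (the intrinsics and any distortion apply to the point x, -y, -z); pixel columns grow to the right and rows downward; lengths in m; the calibration is good to about 2 mm. A picture is of the moment at which its call begins: read the wrist's pose just before it. camera_params takes no time and is no camera call.
- r.close_job(): hands the job in, once; it reports no verdict.
The state is a dict: "time": time; "joints": joint angles; "joint_vel": joint speeds; "tau": joint torques, N m; "eef_pos": TCP position; "tcp_rot": TCP orientation; "contact_force": force on the tool from outside, world axes, zero at the start; "torque": the same for the moment, N m; "grip_width": opening from 0.0 (shut) to 1.0 (fully open).
Only numpy, scipy, OpenCV 4.12 (cv2) and the standard library are available. Lean on these libraries where they do the work, as an engineer would, in place of code of your own. Each camera call takes 0.05 s, during which the arm holds its last target. There are 200 camera calls.

## Working session

There is one attempt and no reset: what is moved stays moved. The work goes in short steps, Python scripts to look and compute and a tool call to move; the robot and the scene stay as the last step left them, time stands still between calls to the robot, and variables do not carry over. Pictures are saved under pics/ and viewed, about 12 in all and at most 16, crops included, and the job is handed in when it is done.

Besides the shell and the picture viewer there is one more tool, called after "Request:" as name(argument=value, ...) on one line, values as JSON. move_arm: Moves the arm, as the interface text tells. Its arguments: {"type":"object","properties":{"plan":{"type":"array","items":{"type":"array"}},"fingers":{"type":"number"}},"required":["plan"]}

```bash
ls; mkdir -p pics; cat > h.py <<'E'
import numpy as np, cv2
from bench import observe, imaging, r
from scipy.spatial.transform import Rotation as R
def T_of(s):
    T=np.eye(4); q=s["tcp_rot"]; T[:3,:3]=R.from_quat([q[1],q[2],q[3],q[0]]).as_matrix(); T[:3,3]=s["eef_pos"]; return T
def cam(name,s=None):
    p=imaging.camera_params(name)
    W=np.array(p["world_from_camera"]) if name!="wrist" else T_of(s or observe())@np.array(p["mount"])
    return np.array(p["K"]),np.array(p["dist_coeffs"],float),W
def shot(name,fn):
    s=observe(); im=imaging.get_image(name); cv2.imwrite("pics/"+fn,im); return im,cam(name,s)
def ray(c,px,z):
    K,d,W=c; px=np.atleast_2d(np.array(px,float))
    u=cv2.undistortPoints(px[:,None],K,d)[:,0]
    v=np.c_[u[:,0],-u[:,1],-np.ones(len(u))]@W[:3,:3].T
    o=W[:3,3]; return o+v*((z-o[2])/v[:,2])[:,None]
def proj(c,P):
    K,d,W=c; P=np.atleast_2d(np.array(P,float)); q=(P-W[:3,3])@W[:3,:3]; q=q*[1,-1,-1]
    return cv2.projectPoints(q,np.zeros(3),np.zeros(3),K,d)[0][:,0]
def st():
    s=observe(); print(round(s["time"],2),np.round(s["eef_pos"],4),np.round(T_of(s)[:3,:3],3).tolist(),np.round(s["joints"],3),s["contact_force"],s["grip_width"]); return s
E
python3 - <<'E'
from h import *
st()
for n in("top","side","wrist"):
    im,c=shot(n,n+"0.png"); print(n,c[2].round(3).tolist(),c[0].round(0).tolist(),c[1])
print(imaging.camera_params("wrist")["mount"], r.tcp_to_grasp)
E
```

```text
pics
0.0 [ 0.1444 -0.5303  0.2308] [[0.965, 0.263, -0.0], [0.263, -0.965, 0.001], [0.0, -0.001, -1.0]] [-1.39   0.351  1.652  0.     1.139 -0.085] [ 1.02779249  0.663499   -0.11615783] 1.0037091763551709
top [[-0.013, 0.998, -0.063, 0.392], [-1.0, -0.013, 0.005, 0.073], [0.004, 0.063, 0.998, 1.752], [0.0, 0.0, 0.0, 1.0]] [[523.0, 0.0, 283.0], [0.0, 523.0, 211.0], [0.0, 0.0, 1.0]] [-0.18612813  0.          0.          0.          0.        ]
side [[-0.762, 0.501, -0.411, -0.01], [-0.648, -0.591, 0.481, 0.632], [-0.002, 0.633, 0.774, 1.012], [0.0, 0.0, 0.0, 1.0]] [[402.0, 0.0, 275.0], [0.0, 402.0, 209.0], [0.0, 0.0, 1.0]] [0.02243769 0.         0.         0.         0.        ]
wrist [[0.262, 0.928, 0.264, 0.212], [-0.965, 0.252, 0.07, -0.511], [-0.001, -0.274, 0.962, 0.372], [0.0, 0.0, 0.0, 1.0]] [[349.0, 0.0, 279.0], [0.0, 349.0, 209.0], [0.0, 0.0, 1.0]] [-0.07375977  0.          0.          0.          0.        ]
[[-8.23562932e-04  9.61792707e-01  2.73777482e-01  6.97402295e-02]
 [ 9.99999551e-01  6.63494894e-04  6.77258076e-04 -7.41706085e-04]
 [ 4.69731917e-04  2.73777917e-01 -9.61792821e-01 -1.41577582e-01]
 [ 0.00000000e+00  0.00000000e+00  0.00000000e+00  1.00000000e+00]] 0.0187
```

View pics/top0.png

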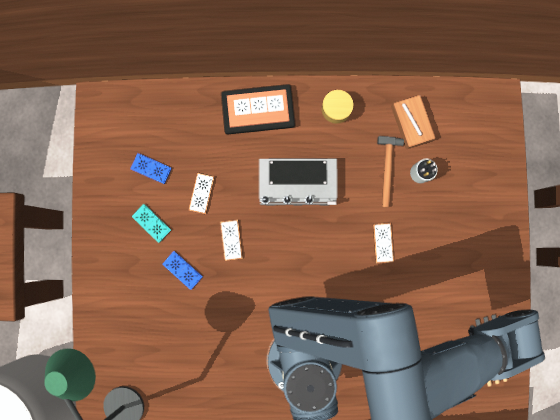

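View pics/side0.png

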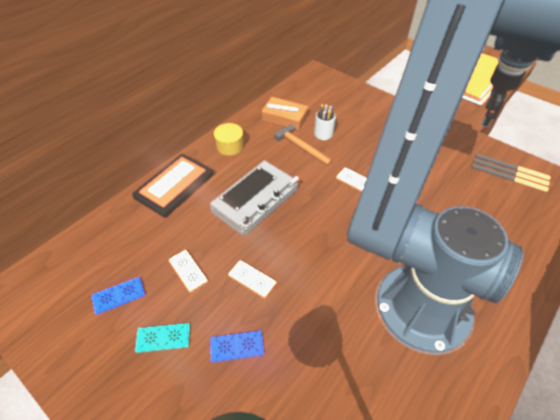

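The top view shows three white panels at px (202,193), (232,240) and (384,243). The box is at (298,181), with its dials along the lower edge. Blue and turquoise look-alikes are on the left. The hammer is near (388,172) and the tin at (425,170).

```bash
python3 - <<'E'
from h import *
im=cv2.imread("pics/top0.png"); c=cam("top")
hsv=cv2.cvtColor(im,cv2.COLOR_BGR2HSV)
m=((hsv[...,1]<70)&(hsv[...,2]>150)).astype(np.uint8)
m=cv2.morphologyEx(m,cv2.MORPH_CLOSE,np.ones((5,5)))
for k in cv2.findContours(m,0,2)[0]:
    if cv2.contourArea(k)<200: continue
    (x,y),wh,a=cv2.minAreaRect(k)
    if not(70<x<500 and y<300 and y>60): continue
    b=ray(c,cv2.boxPoints(((x,y),wh,a)),.012)[:,:2]; e=b[1]-b[0]; f=b[2]-b[1]
    l,s_=(e,f) if np.hypot(*e)>np.hypot(*f) else (f,e)
    print((round(x),round(y)),b.mean(0).round(4),"L",np.hypot(*l).round(3),np.hypot(*s_).round(3),"ang",np.degrees(np.arctan2(l[1],l[0])).round(1))
# box roof grey corners
for z,p in((.044,[(259.5,159),(337,159),(337.5,203.5),(259.5,204.5)]),(.06,[(265,199),(288,199),(310,199)])):
    print(ray(c,p,z).round(4).tolist())
cv2.imwrite("pics/top0c.png",cv2.resize(im[145:215,245:350],None,fx=7,fy=7,interpolation=cv2.INTER_CUBIC))
E
```

```text
(383, 243) [ 0.3931 -0.2705] L 0.125 0.054 ang -177.1
(231, 240) [0.4099 0.24  ] L 0.125 0.055 ang -173.4
(201, 193) [0.5685 0.3393] L 0.124 0.053 ang -13.4
(298, 182) [0.6022 0.0143] L 0.259 0.152 ang -90.7
(423, 171) [ 0.6352 -0.4158] L 0.098 0.075 ang -64.4
(258, 105) [0.8678 0.1436] L 0.169 0.055 ang -84.5
[[0.6745, 0.1399, 0.044], [0.6715, -0.1165, 0.044], [0.5237, -0.1148, 0.044], [0.5237, 0.1413, 0.044]]
[[0.5402, 0.1226, 0.06], [0.5392, 0.0479, 0.06], [0.5383, -0.0237, 0.06]]
```

View pics/top0c.png

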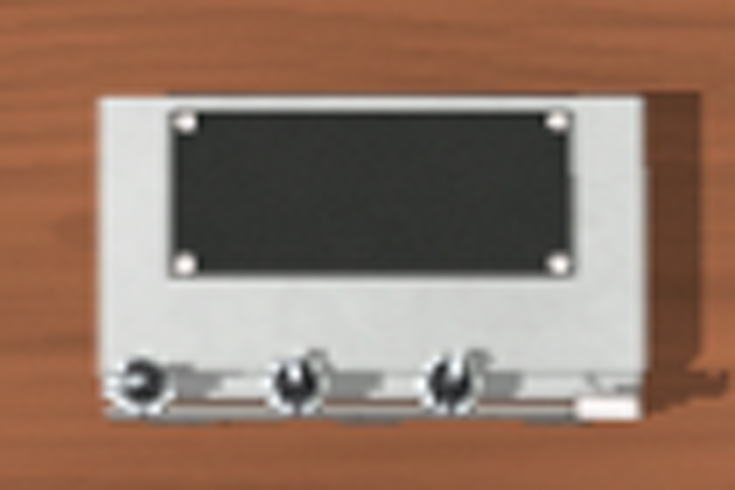

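Request:
move_arm(plan=[[[0.317, -0.262, 0], [0, 0, 0.265]], [[0.317, -0.262, 0], [0, 0, 0.265]], [[0.317, -0.262, 0], [0, 0, 0.265]], [[0.317, -0.262, 0], [0, 0, 0.265]], [[0.317, -0.262, 0], [0, 0, 0.265]], [[0.317, -0.262, 0], [0, 0, 0.265]], [[0.317, -0.262, 0], [0, 0, 0.265]], [[0.317, -0.262, 0], [0, 0, 0.265]], [[0.317, -0.262, 0], [0, 0, 0.265]], [[0.317, -0.262, 0], [0, 0, 0.265]]])

```text
time: 1.15
eef_pos: [0.3821, -0.1932, 0.2311]
tcp_rot: [-0.0, 1.0, 0.002, -0.0]
contact_force: [0.7, -1.0, -0.1]
grip_width: 1.0
```

Request:
move_arm(plan=[[[0.223, -0.292, 0.02], [0, 0, 0]], [[0.223, -0.292, 0.02], [0, 0, 0]], [[0.223, -0.292, 0.02], [0, 0, 0]], [[0.223, -0.292, 0.02], [0, 0, 0]], [[0.223, -0.292, 0.02], [0, 0, 0]], [[0.223, -0.292, 0.02], [0, 0, 0]], [[0.223, -0.292, 0.02], [0, 0, 0]], [[0.223, -0.292, 0.02], [0, 0, 0]], [[0.223, -0.292, 0.02], [0, 0, 0]], [[0.223, -0.292, 0.02], [0, 0, 0]]])

```text
time: 2.15
eef_pos: [0.6037, 0.098, 0.2108]
tcp_rot: [-0.0, 1.0, 0.002, -0.001]
contact_force: [-0.3, -0.5, -0.4]
grip_width: 1.002
```

```bash
python3 - <<'E'
from h import *
st(); im,c=shot("wrist","w1.png")
# predicted marks assuming box front x=.5345,y=.0125,yaw 0
for y in(.108,.036,-.036): print(proj(c,[[.5385,.0125+y,.060]]).round(0))
E
```

```text
2.15 [0.6037 0.098  0.2108] [[1.0, 0.003, -0.001], [0.003, -1.0, 0.0], [-0.001, -0.0, -1.0]] [8.500e-02 4.830e-01 1.505e+00 1.000e-03 1.155e+00 1.652e+00] [-0.3189934  -0.52719382 -0.43799173] 1.002333647857006
[[256. 263.]]
[[334. 263.]]
[[412. 263.]]
```

View pics/w1.png

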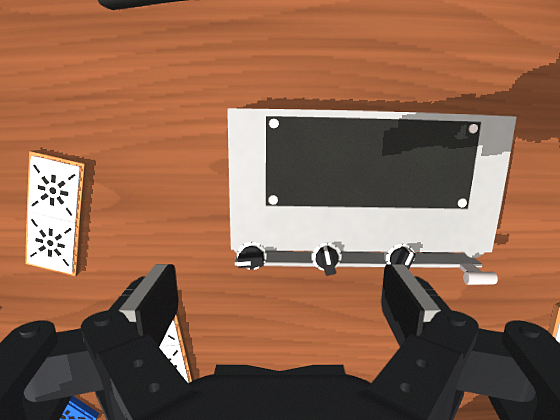

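```bash
python3 - <<'E'
from h import *
im=cv2.imread("pics/w1.png")
cv2.imwrite("pics/w1c.png",np.vstack([cv2.resize(im[235:290,225:355],None,fx=6,fy=6,interpolation=cv2.INTER_CUBIC)[:300],cv2.resize(im[235:290,370:500],None,fx=6,fy=6,interpolation=cv2.INTER_CUBIC)[:300]]))
E
```

```text
(no output)
```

View pics/w1c.png

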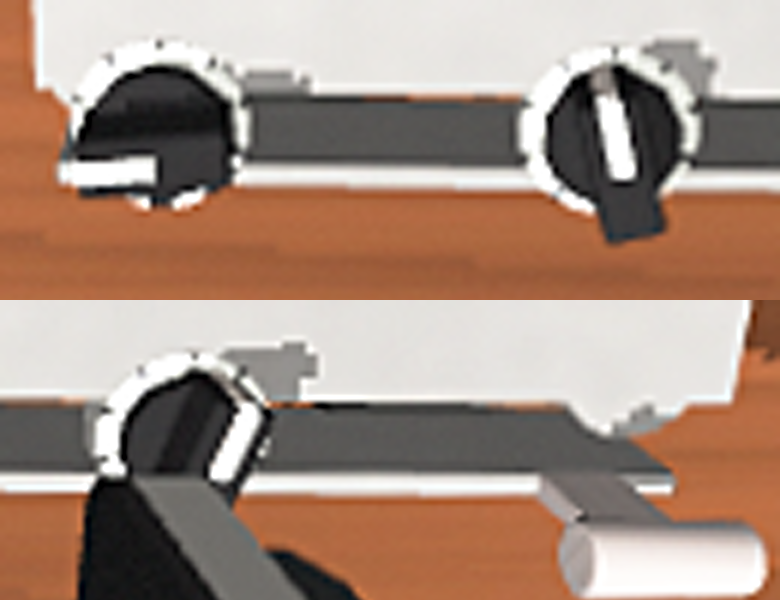

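Crop: the left dial points left (about 90° clockwise from zero), the mid dial about 167°, and the right dial about 200°. The door T-bar is at full-image px (482,278). I'll look from nearer.

Request:
move_arm(plan=[[[-0.104, 0.068, 0.0], [0, 0, 0]], [[-0.104, 0.068, 0.04], [0, 0, 0]], [[-0.104, 0.068, 0.08], [0, 0, 0]], [[-0.104, 0.068, 0.08], [0, 0, 0]], [[-0.104, 0.068, 0.08], [0, 0, 0]], [[-0.104, 0.068, 0.08], [0, 0, 0]], [[-0.104, 0.068, 0.08], [0, 0, 0]]])

```text
time: 2.9
eef_pos: [0.5008, 0.0294, 0.1324]
tcp_rot: [-0.0, 1.0, 0.001, 0.001]
contact_force: [0.2, -0.0, 0.2]
grip_width: 0.999
```

```bash
python3 - <<'E'
from h import *
st(); im,c=shot("wrist","w2.png")
P=[[.5385,.0125+y,.060] for y in(.108,.036,-.036)]+[[.5345,.0125+y,.044] for y in (.128,-.128)]
print(proj(c,P).round(1).tolist())
im1=cv2.imread("pics/w1.png")
E
python3 -c "
import cv2
im=cv2.imread('pics/w2.png')[110:260,60:500]
cv2.imwrite('pics/w2c.png',cv2.resize(im,(792,270),interpolation=2))"
```

```text
2.9 [0.5008 0.0294 0.1324] [[1.0, 0.002, 0.001], [0.002, -1.0, 0.0], [0.001, -0.0, -1.0]] [-3.500e-02  3.960e-01  1.867e+00  1.000e-03  8.770e-01  1.534e+00] [ 0.16277311 -0.01955427  0.21363629] 0.9993661938825747
[[135.0, 164.1], [250.0, 163.7], [366.4, 164.0], [116.2, 166.6], [492.8, 167.7]]
```

View pics/w2.png

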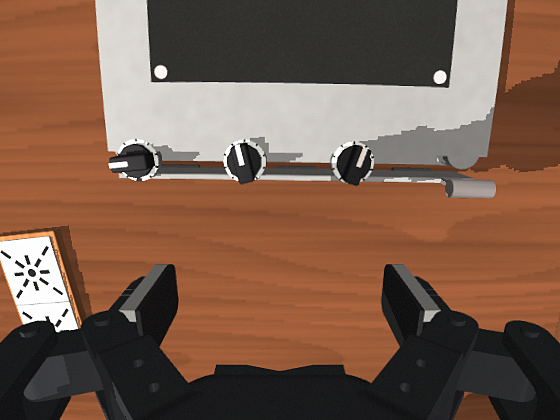

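```bash
python3 - <<'E'
from h import *
im=cv2.imread("pics/w2.png"); c=cam("wrist")
print("rings",ray(c,[(136.5,160),(244.5,161),(353,162)],.044).round(4).tolist())
print("roof corners L,R",ray(c,[(107,160),(489,165)],.044).round(4).tolist())
print("bar",ray(c,[(447,189),(495,189)],.064).round(4).tolist())
cv2.imwrite("pics/w2c.png",np.hstack([cv2.resize(im[135:190,x:x+56],(256,256),interpolation=cv2.INTER_CUBIC) for x in(104,217,325)]))
g=im.min(2)
for x,y in((120,163),(241,156),(361,156)):
    w=np.zeros_like(g); w[y-14:y+15,x-14:x+15]=(g[y-14:y+15,x-14:x+15]>150)
    n,l,s,ce=cv2.connectedComponentsWithStats(w)
    for i in range(1,n): 
        if s[i,4]>8: print(s[i].tolist(),ce[i].round(1).tolist(),cv2.minAreaRect(np.argwhere(l==i)[:,::-1].astype(np.float32)))
E
```

```text
rings [[0.5387, 0.1261, 0.044], [0.5378, 0.0536, 0.044], [0.5374, -0.0182, 0.044]]
roof corners L,R [[0.5389, 0.1465, 0.044], [0.5363, -0.1122, 0.044]]
bar [[0.5238, -0.0745, 0.064], [0.524, -0.1063, 0.064]]
[108, 149, 15, 7, 47] [115.7, 150.4] ((115.0, 152.0), (6.0, 14.0), 90.0)
[108, 161, 20, 8, 106] [117.6, 164.4] ((117.5975570678711, 164.37803649902344), (5.742440223693848, 18.994224548339844), 83.6598129272461)
[119, 172, 8, 6, 40] [122.4, 174.8] ((122.5, 174.5), (5.0, 7.0), 90.0)
[227, 142, 18, 24, 188] [235.8, 151.2] ((235.5, 153.5), (17.0, 23.0), 0.0)
[246, 142, 10, 7, 38] [251.8, 144.0] ((251.5146942138672, 143.30882263183594), (10.804409980773926, 4.801959991455078), 30.963754653930664)
[347, 142, 7, 6, 27] [349.3, 143.8] ((349.0000305175781, 143.50001525878906), (4.472135543823242, 6.708203315734863), 63.43495178222656)
[355, 142, 14, 25, 125] [361.3, 153.6] ((362.2466735839844, 153.5872344970703), (24.342918395996094, 12.604608535766602), 85.03025817871094)
[370, 153, 4, 16, 35] [371.7, 161.0] ((371.7705078125, 160.47543334960938), (15.02893352508545, 2.897143840789795), 84.80557250976562)
```

View pics/w2c.png

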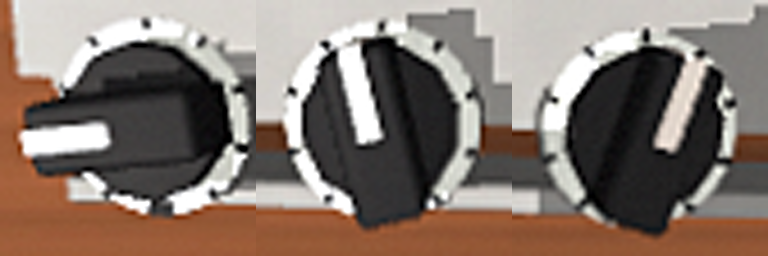

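Request:
move_arm(plan=[[[0.0367, 0.0474, 0.0], [0, 0, 0.314]], [[0.0367, 0.0474, 0.03], [0, 0, 0.314]], [[0.0367, 0.0474, 0.05], [0, 0, 0.314]], [[0.0367, 0.0474, 0.05], [0, 0, 0.314]], [[0.0367, 0.0474, 0.05], [0, 0, 0.314]], [[0.0367, 0.0474, 0.05], [0, 0, 0.314]], [[0.0367, 0.0474, 0.05], [0, 0, 0.314]]], fingers=40)

```text
time: 3.65
eef_pos: [0.5382, -0.0175, 0.0835]
tcp_rot: [-0.0, 0.988, -0.155, 0.002]
contact_force: [0.6, -1.0, -0.4]
grip_width: 0.394
```

```bash
python3 - <<'E'
from h import *
s=st(); im,c=shot("wrist","w3.png"); print(proj(c,[s["eef_pos"],s["eef_pos"]-np.array([0,0,.022])]))
cv2.imwrite("pics/w3c.png",cv2.resize(im[170:400,130:430],None,fx=2,fy=2))
E
```

```text
3.65 [ 0.5382 -0.0175  0.0835] [[0.952, -0.306, 0.003], [-0.306, -0.952, 0.0], [0.003, -0.001, -1.0]] [-1.190e-01  5.290e-01  1.801e+00  1.000e-03  8.080e-01  1.761e+00] [ 0.64310932 -1.01259175 -0.35215456] 0.39442535052040656
[[281.50262505 271.42506103]
 [281.27996201 252.22131054]]
```

View pics/w3c.png

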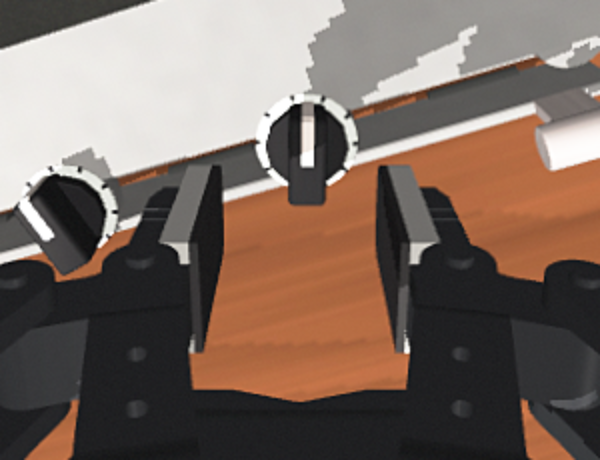

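Request:
move_arm(plan=[[[0, 0.001, 0.02], [0, 0, 0.005]], [[0, 0.001, 0.0315], [0, 0, 0.005]], [[0, 0.001, 0.0315], [0, 0, 0.005]], [[0, 0.001, 0.0315], [0, 0, 0.005]]])

```text
time: 4.1
eef_pos: [0.5379, -0.0185, 0.052]
tcp_rot: [-0.0, 0.988, -0.157, 0.001]
contact_force: [0.0, -0.6, -0.4]
grip_width: 0.401
```

Request:
move_arm(plan=[[[0, 0, 0], [0, 0, 0]], [[0, 0, 0], [0, 0, 0]], [[0, 0, 0], [0, 0, 0]], [[0, 0, 0], [0, 0, 0]], [[0, 0, 0], [0, 0, 0]], [[0, 0, 0], [0, 0, 0]]], fingers=0)

```text
time: 4.7
eef_pos: [0.538, -0.0194, 0.0529]
tcp_rot: [0.0, 0.988, -0.157, 0.002]
contact_force: [-3.4, -6.8, 5.9]
grip_width: 0.09
```

Request:
move_arm(plan=[[[0, 0, 0], [0, 0, -1.1]], [[0, 0, 0], [0, 0, -1.1]], [[0, 0, 0], [0, 0, -1.1]], [[0, 0, 0], [0, 0, -1.1]], [[0, 0, 0], [0, 0, -1.1]], [[0, 0, 0], [0, 0, -1.1]], [[0, 0, 0], [0, 0, -1.1]], [[0, 0, 0], [0, 0, -1.1]], [[0, 0, 0], [0, 0, -1.1]]])

```text
time: 5.6
eef_pos: [0.5377, -0.0186, 0.053]
tcp_rot: [0.0, 0.924, 0.383, 0.001]
contact_force: [0.6, 7.3, -0.7]
grip_width: 0.093
```

Request:
move_arm(plan=[[[0, 0, 0], [0, 0, -1.1]], [[0, 0, 0], [0, 0, -1.1]], [[0, 0, 0], [0, 0, -1.1]], [[0, 0, 0], [0, 0, -1.1]], [[0, 0, 0], [0, 0, -1.1]], [[0, 0, 0], [0, 0, -1.1]], [[0, 0, 0], [0, 0, -1.1]], [[0, 0, 0], [0, 0, -1.1]], [[0, 0, 0], [0, 0, -1.1]]])

```text
time: 6.5
eef_pos: [0.5366, -0.0183, 0.053]
tcp_rot: [-0.0, 0.587, 0.81, 0.0]
contact_force: [-4.7, 1.5, 1.3]
grip_width: 0.088
```

Request:
move_arm(plan=[[[0, 0, 0], [0, 0, 0]], [[0, 0, 0], [0, 0, 0]], [[0, 0, 0], [0, 0, 0]], [[0, 0, -0.03], [0, 0, 0]], [[0, 0, -0.03], [0, 0, 0]], [[0, 0, -0.03], [0, 0, 0]]], fingers=40)

```text
time: 7.1
eef_pos: [0.5371, -0.0184, 0.0835]
tcp_rot: [0.001, 0.587, 0.81, 0.001]
contact_force: [-0.4, 0.2, 0.1]
grip_width: 0.402
```

Request:
move_arm(plan=[[[0.068, 0.0235, 0], [0, 0, -1.484]], [[0.068, 0.0235, 0], [0, 0, -1.484]], [[0.068, 0.0235, 0], [0, 0, -1.484]], [[0.068, 0.0235, 0], [0, 0, -1.484]], [[0.068, 0.0235, 0], [0, 0, -1.484]], [[0.068, 0.0235, 0], [0, 0, -1.484]], [[0.068, 0.0235, 0], [0, 0, -1.484]], [[0.068, 0.0235, 0], [0, 0, -1.484]], [[0.068, 0.0235, 0], [0, 0, -1.484]], [[0.068, 0.0235, 0], [0, 0, -1.484]]])

```text
time: 8.1
eef_pos: [0.538, 0.0535, 0.0827]
tcp_rot: [0.0, -0.117, 0.993, 0.0]
contact_force: [0.4, -0.5, -0.1]
grip_width: 0.398
```

```bash
python3 - <<'E'
from h import *
s=st(); im,c=shot("wrist","w4.png"); print(proj(c,[s["eef_pos"]-np.array([0,0,.022])]))
cv2.imwrite("pics/w4c.png",cv2.resize(im[100:400,90:490],None,fx=2,fy=2))
E
```

```text
8.1 [0.538  0.0535 0.0827] [[-0.972, -0.233, 0.001], [-0.233, 0.972, 0.0], [-0.001, 0.0, -1.0]] [ 0.013  0.535  1.794  0.     0.813 -1.793] [ 0.35139829 -0.48199571 -0.08487842] 0.3975982917834756
[[277.75579011 251.60449959]]
```

View pics/w4c.png

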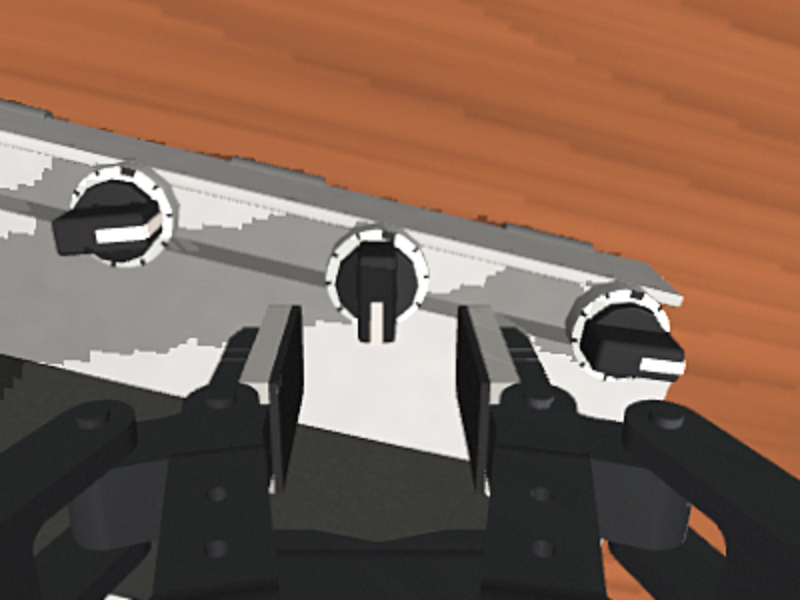

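Request:
move_arm(plan=[[[0, 0, 0.018], [0, 0, 0]], [[0, 0, 0.03], [0, 0, 0]], [[0, 0, 0.03], [0, 0, 0]], [[0, 0, 0.03], [0, 0, 0]]])

```text
time: 8.55
eef_pos: [0.5379, 0.0535, 0.0525]
tcp_rot: [-0.0, -0.12, 0.993, 0.0]
contact_force: [0.2, 0.4, 0.6]
grip_width: 0.399
```

Request:
move_arm(plan=[[[0, 0, 0], [0, 0, 0]], [[0, 0, 0], [0, 0, 0]], [[0, 0, 0], [0, 0, 0]], [[0, 0, 0], [0, 0, 0]], [[0, 0, 0], [0, 0, 0]], [[0, 0, 0], [0, 0, 0]]], fingers=0)

```text
time: 9.15
eef_pos: [0.5384, 0.053, 0.0532]
tcp_rot: [0.001, -0.12, 0.993, -0.0]
contact_force: [-0.2, -4.9, 4.3]
grip_width: 0.09
```

Request:
move_arm(plan=[[[0, 0, 0], [0, 0, 0.74]], [[0, 0, 0], [0, 0, 0.74]], [[0, 0, 0], [0, 0, 0.74]], [[0, 0, 0], [0, 0, 0.74]], [[0, 0, 0], [0, 0, 0.74]], [[0, 0, 0], [0, 0, 0.74]]])

```text
time: 9.75
eef_pos: [0.5384, 0.0526, 0.0533]
tcp_rot: [0.001, 0.249, 0.968, -0.0]
contact_force: [-0.3, -5.2, -2.6]
grip_width: 0.091
```

Request:
move_arm(plan=[[[0, 0, 0], [0, 0, 0.74]], [[0, 0, 0], [0, 0, 0.74]], [[0, 0, 0], [0, 0, 0.74]], [[0, 0, 0], [0, 0, 0.74]], [[0, 0, 0], [0, 0, 0.74]], [[0, 0, 0], [0, 0, 0.74]], [[0, 0, 0], [0, 0, 0.74]]])

```text
time: 10.45
eef_pos: [0.538, 0.0523, 0.0533]
tcp_rot: [0.001, 0.581, 0.814, -0.0]
contact_force: [-1.1, -4.9, -1.2]
grip_width: 0.092
```

Request:
move_arm(plan=[[[0, 0, 0], [0, 0, 0]], [[0, 0, 0], [0, 0, 0]], [[0, 0, 0], [0, 0, 0]], [[0, 0, -0.03], [0, 0, 0]], [[0, 0, -0.03], [0, 0, 0]], [[0.069, 0.0243, -0.03], [0, 0, 0.244]], [[0.069, 0.0243, -0.03], [0, 0, 0.244]], [[0.069, 0.0243, -0.03], [0, 0, 0.244]], [[0.069, 0.0243, -0.03], [0, 0, 0.244]]], fingers=40)

```text
time: 11.35
eef_pos: [0.5384, 0.1258, 0.0829]
tcp_rot: [0.001, 0.674, 0.738, -0.0]
contact_force: [-0.5, -0.6, -0.1]
grip_width: 0.4
```

```bash
python3 - <<'E'
from h import *
s=st(); im,c=shot("wrist","w5.png"); print(proj(c,[s["eef_pos"]-np.array([0,0,.022])]))
cv2.imwrite("pics/w5c.png",cv2.resize(im[100:400,90:490],None,fx=2,fy=2))
E
```

```text
11.35 [0.5384 0.1258 0.0829] [[-0.091, 0.996, 0.001], [0.996, 0.091, -0.001], [-0.001, 0.0, -1.0]] [ 0.146  0.552  1.76  -0.002  0.829  0.057] [-0.45695361 -0.59553087 -0.06361971] 0.4001366043066338
[[278.82662195 253.90312853]]
```

View pics/w5c.png

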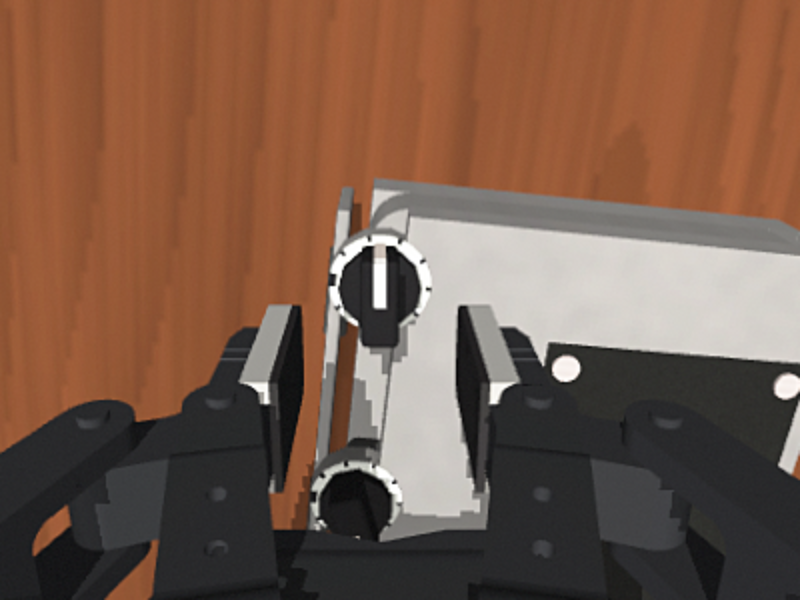

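Request:
move_arm(plan=[[[0, 0, 0.018], [0, 0, 0]], [[0, 0, 0.03], [0, 0, 0]], [[0, 0, 0.03], [0, 0, 0]], [[0, 0, 0.03], [0, 0, 0]]])

```text
time: 11.8
eef_pos: [0.5385, 0.1247, 0.0529]
tcp_rot: [0.0, 0.675, 0.738, -0.001]
contact_force: [-1.0, -0.1, -0.2]
grip_width: 0.4
```

Request:
move_arm(plan=[[[0, 0, 0], [0, 0, 0]], [[0, 0, 0], [0, 0, 0]], [[0, 0, 0], [0, 0, 0]], [[0, 0, 0], [0, 0, 0]], [[0, 0, 0], [0, 0, 0]], [[0, 0, 0], [0, 0, 0]]], fingers=0)

```text
time: 12.4
eef_pos: [0.5387, 0.1246, 0.0537]
tcp_rot: [0.001, 0.675, 0.738, -0.0]
contact_force: [-2.2, -1.2, 6.1]
grip_width: 0.09
```

Request:
move_arm(plan=[[[0, 0, 0], [0, 0, 1.04]], [[0, 0, 0], [0, 0, 1.04]], [[0, 0, 0], [0, 0, 1.04]], [[0, 0, 0], [0, 0, 1.04]], [[0, 0, 0], [0, 0, 1.04]], [[0, 0, 0], [0, 0, 1.04]], [[0, 0, 0], [0, 0, 1.04]], [[0, 0, 0], [0, 0, 1.04]], [[0, 0, 0], [0, 0, 1.04]]])

```text
time: 13.3
eef_pos: [0.5386, 0.1246, 0.0537]
tcp_rot: [0.001, 0.952, 0.307, -0.0]
contact_force: [-1.5, 0.1, -0.6]
grip_width: 0.093
```

Request:
move_arm(plan=[[[0, 0, 0], [0, 0, 0]], [[0, 0, 0], [0, 0, 0]], [[0, 0, 0], [0, 0, 0]], [[0, 0, -0.06], [0, 0, 0]], [[0, 0, -0.06], [0, 0, 0]], [[0, 0, -0.06], [0, 0, 0.63]], [[0, 0, -0.06], [0, 0, 0.63]], [[0, 0, -0.06], [0, 0, 0.63]], [[0, 0, -0.06], [0, 0, 0.63]], [[0, 0, -0.06], [0, 0, 0.63]]], fingers=40)

```text
time: 14.3
eef_pos: [0.5386, 0.1248, 0.1138]
tcp_rot: [0.001, 1.0, -0.005, 0.0]
contact_force: [-0.3, 0.3, 0.1]
grip_width: 0.401
```

Request:
move_arm(plan=[[[0.0265, 0.215, 0], [0, 0, 0]], [[0.0265, 0.215, 0], [0, 0, 0]], [[0.0265, 0.215, 0], [0, 0, 0]], [[0.0265, 0.215, 0], [0, 0, 0]], [[0.0265, 0.215, 0], [0, 0, 0]], [[0.0265, 0.215, 0.03], [0, 0, 0]], [[0.0265, 0.215, 0.0615], [0, 0, 0]], [[0.0265, 0.215, 0.0615], [0, 0, 0]], [[0.0265, 0.215, 0.0615], [0, 0, 0]]], fingers=0)

```text
time: 15.2
eef_pos: [0.5631, -0.0902, 0.053]
tcp_rot: [0.001, 1.0, -0.005, 0.0]
contact_force: [-0.5, -0.4, 0.5]
grip_width: 0.003
```

Request:
move_arm(plan=[[[-0.008, 0, 0], [0, 0, 0]], [[-0.016, 0, 0], [0, 0, 0]], [[-0.024, 0, 0], [0, 0, 0]], [[-0.032, 0, 0], [0, 0, 0]], [[-0.04, 0, 0], [0, 0, 0]], [[-0.048, 0, 0], [0, 0, 0]], [[-0.056, 0, 0], [0, 0, 0]], [[-0.06, 0, 0], [0, 0, 0]], [[-0.06, 0, 0], [0, 0, 0]]])

```text
time: 16.1
eef_pos: [0.5025, -0.0896, 0.0529]
tcp_rot: [0.001, 1.0, -0.005, -0.0]
contact_force: [-0.0, 1.2, 0.7]
grip_width: 0.003
```

Request:
move_arm(plan=[[[0, 0, -0.05], [0, 0, 0]], [[0, 0, -0.1], [0, 0, 0]], [[-0.03, 0.05, -0.147], [0, 0, 0]], [[-0.12, 0.175, -0.147], [0, 0, 0]], [[-0.12, 0.175, -0.147], [0, 0, 0]], [[-0.12, 0.175, -0.147], [0, 0, 0]], [[-0.12, 0.175, -0.147], [0, 0, 0]], [[-0.12, 0.175, -0.147], [0, 0, 0]], [[-0.12, 0.175, -0.147], [0, 0, 0]]], fingers=100)

```text
time: 17.0
eef_pos: [0.3809, -0.2634, 0.2002]
tcp_rot: [0.001, 1.0, -0.005, -0.0]
contact_force: [0.6, -0.2, 0.2]
grip_width: 0.998
```

```bash
cat >> h.py <<'E'
def panels(im,c,z=.012,amin=600):
    hsv=cv2.cvtColor(im,cv2.COLOR_BGR2HSV)
    m=((hsv[...,1]<60)&(hsv[...,2]>170)).astype(np.uint8)
    m=cv2.morphologyEx(m,cv2.MORPH_CLOSE,np.ones((7,7)))
    for k in cv2.findContours(m,0,2)[0]:
        if cv2.contourArea(k)<amin: continue
        w=ray(c,k[:,0],z)[:,:2]*1000
        (x,y),wh,a=cv2.minAreaRect(w.astype(np.float32))
        b=cv2.boxPoints(((x,y),wh,a)); e=b[1]-b[0]; f=b[2]-b[1]
        l=e if np.hypot(*e)>np.hypot(*f) else f
        print("px",k[:,0].mean(0).round(),"xy mm",round(x,1),round(y,1),"size",sorted(np.round(wh,1)),"ang",np.degrees(np.arctan(l[1]/l[0])).round(1))
E
python3 - <<'E'
from h import *
s=st(); im,c=shot("wrist","w6.png"); panels(im,c)
im,c=shot("top","t6.png"); panels(im,c,amin=300)
E
```

```text
17.0 [ 0.3809 -0.2634  0.2002] [[1.0, -0.011, -0.0], [-0.011, -1.0, -0.001], [-0.0, 0.001, -1.0]] [-7.050e-01  2.320e-01  1.901e+00 -1.000e-03  1.008e+00  8.770e-01] [ 0.55705846 -0.15080865  0.19030684] 0.9982260148397502
px [276. 171.] xy mm 391.6 -267.9 size [np.float64(52.6), np.float64(122.0)] ang 2.7
px [70. 63.] xy mm 495.1 -55.4 size [np.float64(61.8), np.float64(107.3)] ang 87.8
px [63. 12.] xy mm 542.9 -59.6 size [np.float64(20.1), np.float64(99.0)] ang 85.3
px [ 17. 401.] xy mm -166.7 1037.2 size [np.float64(127.9), np.float64(133.6)] ang -84.6
px [543. 388.] xy mm -108.3 -854.0 size [np.float64(121.9), np.float64(241.2)] ang 2.5
px [272. 347.] xy mm 49.9 95.2 size [np.float64(51.5), np.float64(112.2)] ang 53.1
px [ 41. 328.] xy mm 111.3 904.5 size [np.float64(168.6), np.float64(273.1)] ang -74.2
px [230. 238.] xy mm 410.0 239.6 size [np.float64(53.9), np.float64(123.6)] ang 6.5
px [192. 189.] xy mm 579.6 370.1 size [np.float64(53.8), np.float64(122.9)] ang -13.5
px [304. 209.] xy mm 572.0 14.3 size [np.float64(212.5), np.float64(259.5)] ang 89.3
px [259. 105.] xy mm 867.9 143.5 size [np.float64(54.5), np.float64(168.2)] ang -84.9
px [ 57. 130.] xy mm 797.6 846.9 size [np.float64(109.4), np.float64(330.4)] ang -0.3
px [542.  94.] xy mm 880.6 -866.8 size [np.float64(159.0), np.float64(178.4)] ang -6.0
```

View pics/w6.png

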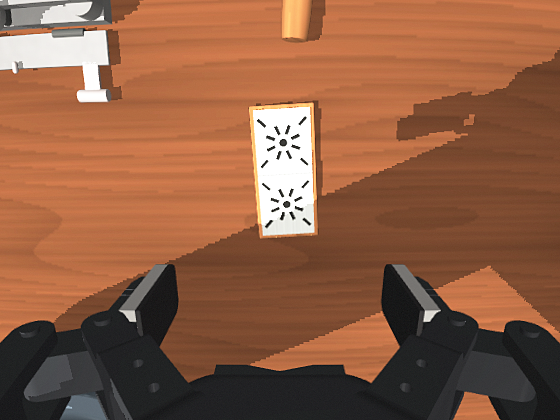

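The door lies fully open (T-bar at px (92,95)). The right panel is at (283,172), and the top view shows the far-left panel has already been knocked to about (0.58, 0.37).

Request:
move_arm(plan=[[[-0.0242, 0.0069, 0.05], [0, 0, -0.058]], [[-0.0242, 0.0069, 0.1], [0, 0, -0.058]], [[-0.0242, 0.0069, 0.14], [0, 0, -0.058]], [[-0.0242, 0.0069, 0.17], [0, 0, -0.058]], [[-0.0242, 0.0069, 0.185], [0, 0, -0.058]], [[-0.0242, 0.0069, 0.195], [0, 0, -0.058]], [[-0.0242, 0.0069, 0.2], [0, 0, -0.058]], [[-0.0242, 0.0069, 0.2], [0, 0, -0.058]]], fingers=92)

```text
time: 17.9
eef_pos: [0.3573, -0.2693, 0.0]
tcp_rot: [0.0, 1.0, 0.025, -0.0]
contact_force: [-0.4, -0.1, 0.6]
grip_width: 0.923
```

Request:
move_arm(plan=[[[0, 0, 0.002], [0, 0, 0]], [[0, 0, 0.002], [0, 0, 0]], [[0, 0, 0.002], [0, 0, 0]], [[0, 0, 0.002], [0, 0, 0]], [[0, 0, 0.002], [0, 0, 0]], [[0, 0, 0.002], [0, 0, 0]]], fingers=0)

```text
time: 18.5
eef_pos: [0.3579, -0.2696, -0.001]
tcp_rot: [0.001, 1.0, 0.025, 0.0]
contact_force: [-0.6, 3.0, 4.8]
grip_width: 0.68
```

Request:
move_arm(plan=[[[0, 0, -0.02], [0, 0, 0]], [[0, 0, -0.05], [0, 0, 0]], [[0, 0, -0.07], [0, 0, 0]], [[0.0717, -0.211, -0.07], [0, 0, 0.061]], [[0.0717, -0.211, -0.07], [0, 0, 0.061]], [[0.0717, -0.211, -0.07], [0, 0, 0.061]], [[0.0717, -0.211, -0.07], [0, 0, 0.061]], [[0.0717, -0.211, -0.07], [0, 0, 0.061]], [[0.0717, -0.211, -0.07], [0, 0, 0.061]], [[0.0717, -0.211, -0.07], [0, 0, 0.061]]])

```text
time: 19.5
eef_pos: [0.4189, -0.055, 0.069]
tcp_rot: [0.001, 1.0, -0.005, 0.001]
contact_force: [-0.3, -0.4, -2.1]
grip_width: 0.678
```

```bash
python3 - <<'E'
from h import *
s=st(); im,c=shot("wrist","w7.png"); cv2.imwrite("pics/w7c.png",im)
print("face line & bay3 pts", proj(c,[[.5332,-.0554,.016],[.5332,-.0234,.016],[.5332,-.0874,.016]]).round(0).tolist())
E
```

```text
19.5 [ 0.4189 -0.055   0.069 ] [[1.0, -0.01, 0.001], [-0.01, -1.0, -0.002], [0.001, 0.002, -1.0]] [-0.24   0.397  2.098 -0.003  0.644  1.343] [-0.30268409 -0.40977965 -2.06928759] 0.67772263108582
face line & bay3 pts [[279.0, 21.0], [217.0, 23.0], [342.0, 21.0]]
```

View pics/w7.png

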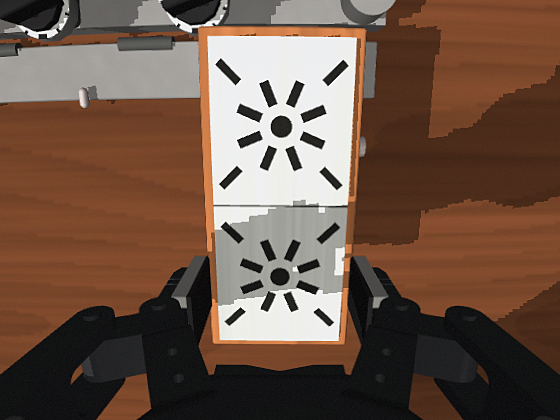

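Request:
move_arm(plan=[[[0, 0, 0.03], [0, 0, 0]], [[0, 0, 0.052], [0, 0, 0]], [[0, 0, 0.052], [0, 0, 0]], [[0.01, 0, 0.052], [0, 0, 0]], [[0.018, 0, 0.052], [0, 0, 0]], [[0.024, 0, 0.052], [0, 0, 0]], [[0.03, 0, 0.052], [0, 0, 0]], [[0.036, 0, 0.052], [0, 0, 0]], [[0.042, 0, 0.052], [0, 0, 0]]])

```text
time: 20.45
eef_pos: [0.4612, -0.0558, 0.0171]
tcp_rot: [0.001, 1.0, -0.005, 0.0]
contact_force: [-2.9, 3.7, -2.7]
grip_width: 0.682
```

Request:
move_arm(plan=[[[0.008, -0.0003, 0], [0, 0, 0]], [[0.016, -0.0003, 0], [0, 0, 0]], [[0.024, -0.0003, 0], [0, 0, 0]], [[0.032, -0.0003, 0], [0, 0, 0]], [[0.04, -0.0003, 0], [0, 0, 0]], [[0.045, -0.0003, 0], [0, 0, 0]], [[0.045, -0.0003, 0], [0, 0, 0]]])

```text
time: 21.15
eef_pos: [0.507, -0.0561, 0.0172]
tcp_rot: [0.001, 1.0, -0.005, 0.001]
contact_force: [0.4, 0.2, -3.5]
grip_width: 0.677
```

Request:
move_arm(plan=[[[0, 0, 0], [0, 0, 0]], [[0, 0, 0], [0, 0, 0]], [[0, 0, 0], [0, 0, 0]], [[0, 0, -0.035], [0, 0, 0]], [[0, 0, -0.07], [0, 0, 0]], [[-0.056, 0, -0.07], [0, 0, -0.1]], [[-0.056, 0, -0.07], [0, 0, -0.25]], [[-0.056, 0, -0.07], [0, 0, -0.38]], [[-0.056, 0, -0.07], [0, 0, -0.38]]], fingers=85)

```text
time: 22.05
eef_pos: [0.4508, -0.0554, 0.0874]
tcp_rot: [0.001, 0.983, 0.185, 0.001]
contact_force: [-0.3, -0.5, 0.0]
grip_width: 0.851
```

Request:
move_arm(plan=[[[0, 0, 0], [0, 0, -1.2]], [[0, 0, 0], [0, 0, -1.2]], [[0, 0, 0], [0, 0, -1.2]], [[0, 0, 0], [0, 0, -1.2]], [[0, 0, 0], [0, 0, -1.2]], [[0, 0, 0], [0, 0, -1.2]], [[0, 0, 0], [0, 0, -1.2]], [[0, 0, 0], [0, 0, -1.2]], [[0, 0, 0], [0, 0, -1.2]], [[0, 0, 0], [0, 0, -1.2]]], fingers=0)

```text
time: 23.05
eef_pos: [0.4509, -0.0555, 0.0874]
tcp_rot: [0.001, 0.709, 0.705, -0.0]
contact_force: [-0.0, -0.5, -0.5]
grip_width: -0.001
```

```bash
python3 - <<'E'
from h import *
st(); im,c=shot("wrist","w8.png"); im2,c2=shot("side","s8.png")
cv2.imwrite("pics/s8c.png",np.hstack([cv2.resize(im,(400,300)),cv2.resize(im2[140:290,180:380],(400,300))]))
E
```

```text
23.05 [ 0.4509 -0.0555  0.0874] [[0.006, 1.0, 0.002], [1.0, -0.006, -0.002], [-0.002, 0.002, -1.0]] [-2.240e-01  4.030e-01  2.013e+00 -2.000e-03  7.230e-01 -2.160e-01] [-0.00324371 -0.48493324 -0.46039865] -0.0008871868292706598
```

View pics/s8c.png

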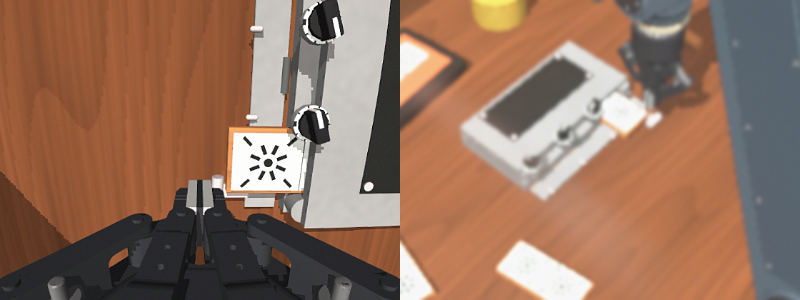

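Request:
move_arm(plan=[[[0, 0, 0.04], [0, 0, 0]], [[0, 0, 0.069], [0, 0, 0]], [[0, 0, 0.069], [0, 0, 0]], [[0, 0.01, 0.069], [0, 0, 0]], [[0, 0.018, 0.069], [0, 0, 0]], [[0, 0.026, 0.069], [0, 0, 0]], [[0, 0.034, 0.069], [0, 0, 0]], [[0, 0.042, 0.069], [0, 0, 0]], [[0, 0.048, 0.069], [0, 0, 0]], [[0, 0.052, 0.069], [0, 0, 0]]])

```text
time: 24.15
eef_pos: [0.5032, -0.0558, 0.0189]
tcp_rot: [0.001, 0.709, 0.706, -0.0]
contact_force: [-7.4, 0.3, 11.4]
grip_width: 0.003
```

Request:
move_arm(plan=[[[0, 0.002, 0], [0, 0, 0]], [[0, 0.004, 0], [0, 0, 0]], [[0, 0.006, 0], [0, 0, 0]], [[0, 0.008, 0], [0, 0, 0]], [[0, 0.008, 0], [0, 0, 0]]])

```text
time: 24.65
eef_pos: [0.5114, -0.0558, 0.0195]
tcp_rot: [0.001, 0.709, 0.706, -0.001]
contact_force: [-6.3, 0.4, 9.5]
grip_width: -0.0
```

Request:
move_arm(plan=[[[0, 0.001, 0], [0, 0, 0]], [[0, 0.002, 0], [0, 0, 0]], [[0, 0.003, 0], [0, 0, 0]], [[0, 0.003, 0], [0, 0, 0]]])

```text
time: 25.05
eef_pos: [0.5145, -0.0558, 0.0196]
tcp_rot: [0.001, 0.709, 0.706, -0.001]
contact_force: [-4.6, -0.2, 5.8]
grip_width: 0.004
```

Request:
move_arm(plan=[[[0, 0.001, 0], [0, 0, 0]], [[0, 0.0015, 0], [0, 0, 0]], [[0, 0.0015, 0], [0, 0, 0]]])

```text
time: 25.35
eef_pos: [0.5162, -0.0558, 0.0197]
tcp_rot: [0.001, 0.709, 0.706, -0.001]
contact_force: [-3.1, -0.2, 4.2]
grip_width: -0.003
```

Request:
move_arm(plan=[[[0, 0.001, 0], [0, 0, 0]], [[0, 0.0015, 0], [0, 0, 0]], [[0, 0.0015, 0], [0, 0, 0]]])

```text
time: 25.65
eef_pos: [0.5176, -0.0558, 0.0197]
tcp_rot: [0.001, 0.709, 0.706, -0.001]
contact_force: [-4.6, -0.4, 4.5]
grip_width: -0.001
```

Request:
move_arm(plan=[[[0, 0.001, 0], [0, 0, 0]], [[0, 0.001, 0], [0, 0, 0]], [[0, 0.001, 0], [0, 0, 0]]])

```text
time: 25.95
eef_pos: [0.5178, -0.0558, 0.0196]
tcp_rot: [-0.0, 0.709, 0.706, -0.001]
contact_force: [-8.5, -1.2, 8.6]
grip_width: 0.001
```

```bash
python3 - <<'E'
from h import *
st(); im,c=shot("wrist","w9.png")
cv2.imwrite("pics/w9c.png",cv2.resize(im[150:350,200:440],None,fx=3,fy=3,interpolation=cv2.INTER_CUBIC))
for x in(.51,.52,.53,.535): print(x,proj(c,[[x,-.0558,.028],[x,-.03,.028]]).round(0).tolist())
E
```

```text
25.95 [ 0.5178 -0.0558  0.0196] [[0.004, 1.0, -0.002], [1.0, -0.004, -0.002], [-0.002, -0.002, -1.0]] [-0.196  0.62   1.862 -0.004  0.661 -0.189] [-8.45556738 -1.2393021   8.64414272] 0.0008536310205603886
0.51 [[260.0, 283.0], [259.0, 225.0]]
0.52 [[284.0, 282.0], [284.0, 225.0]]
0.53 [[308.0, 282.0], [309.0, 225.0]]
0.535 [[319.0, 282.0], [321.0, 225.0]]
```

View pics/w9c.png

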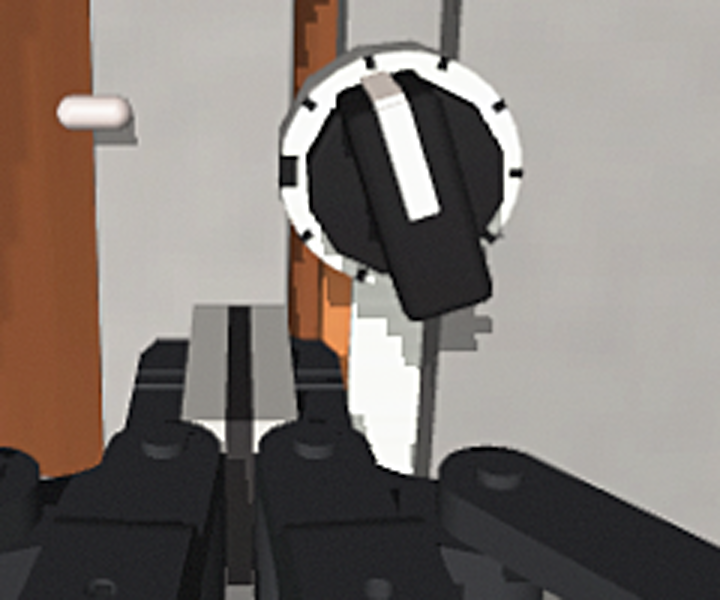

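Request:
move_arm(plan=[[[0, 0.001, 0], [0, 0, 0]], [[0, 0.002, 0], [0, 0, 0]], [[0, 0.002, 0], [0, 0, 0]]])

```text
time: 26.3
eef_pos: [0.518, -0.0557, 0.0195]
tcp_rot: [-0.002, 0.709, 0.706, -0.003]
contact_force: [-13.4, -2.5, 13.2]
grip_width: -0.003
```

Request:
move_arm(plan=[[[0, -0.03, 0], [0, 0, 0]], [[0, -0.03, -0.05], [0, 0, 0]], [[0, -0.03, -0.1], [0, 0, 0]], [[0, -0.03, -0.15], [0, 0, 0]], [[0, -0.03, -0.15], [0, 0, 0]]])

```text
time: 26.8
eef_pos: [0.4925, -0.056, 0.1758]
tcp_rot: [0.003, 0.709, 0.706, 0.001]
contact_force: [1.3, 1.5, -0.6]
grip_width: 0.001
```

Request:
move_arm(plan=[[[0.296, -0.104, -0.024], [0, 0, 1.45]], [[0.296, -0.104, -0.024], [0, 0, 1.45]], [[0.296, -0.104, -0.024], [0, 0, 1.45]], [[0.296, -0.104, -0.024], [0, 0, 1.45]], [[0.296, -0.104, -0.024], [0, 0, 1.45]], [[0.296, -0.104, -0.024], [0, 0, 1.45]], [[0.296, -0.104, -0.024], [0, 0, 1.45]], [[0.296, -0.104, -0.024], [0, 0, 1.45]], [[0.296, -0.104, -0.024], [0, 0, 1.45]], [[0.296, -0.104, -0.024], [0, 0, 1.45]]], fingers=92)

```text
time: 27.8
eef_pos: [0.3895, 0.2412, 0.1977]
tcp_rot: [0.002, 0.995, 0.103, 0.003]
contact_force: [-0.3, -0.4, 0.6]
grip_width: 0.919
```

```bash
cat >> h.py <<'E'
def go(x,y,z,yaw,s=None):
    "shift/turn in tool axes to a tool-down world pose"
    s=s or observe(); T=T_of(s); D=R.from_euler('z',yaw,degrees=True).as_matrix()@np.diag([1,-1,-1.])
    print("shift",(T[:3,:3].T@(np.array([x,y,z])-T[:3,3])).round(4),"turn",R.from_matrix(T[:3,:3].T@D).as_rotvec().round(3))
E
python3 - <<'E'
from h import *
s=st(); im,c=shot("wrist","w10.png"); panels(im,c)
im,c=shot("top","t10.png"); panels(im,c,amin=300)
E
```

```text
27.8 [0.3895 0.2412 0.1977] [[0.979, 0.204, 0.005], [0.204, -0.979, -0.003], [0.005, 0.004, -1.0]] [ 0.456  0.225  1.917 -0.006  0.995  1.824] [-0.31297033 -0.43283666  0.57064635] 0.9188521186787796
px [287. 163.] xy mm 408.1 241.8 size [np.float64(52.3), np.float64(122.2)] ang 6.3
px [480.  73.] xy mm 546.6 70.9 size [np.float64(111.0), np.float64(156.5)] ang -84.8
px [157.  12.] xy mm 519.1 380.8 size [np.float64(19.7), np.float64(55.5)] ang -80.2
px [ 17. 401.] xy mm -166.7 1037.2 size [np.float64(127.9), np.float64(133.6)] ang -84.6
px [544. 379.] xy mm -85.2 -853.3 size [np.float64(122.3), np.float64(287.8)] ang 2.3
px [ 47. 306.] xy mm 187.7 909.3 size [np.float64(234.9), np.float64(385.9)] ang 1.0
px [192. 189.] xy mm 579.6 370.1 size [np.float64(53.8), np.float64(122.9)] ang -13.5
px [302. 204.] xy mm 587.2 14.2 size [np.float64(182.1), np.float64(259.5)] ang 89.3
px [259. 105.] xy mm 867.9 143.5 size [np.float64(54.5), np.float64(168.2)] ang -84.9
px [ 57. 130.] xy mm 797.5 846.7 size [np.float64(109.4), np.float64(330.5)] ang -0.4
px [542.  94.] xy mm 880.6 -866.8 size [np.float64(159.0), np.float64(178.4)] ang -6.0
```

```bash
python3 -c "
from h import *
go(.3743,.2373,-.001,6.3)"
```

```text
shift [-0.0166 -0.0005  0.1987] turn [ 0.004 -0.005  0.099]
```

Request:
move_arm(plan=[[[-0.0166, -0.0005, 0.05], [0.004, -0.005, 0.099]], [[-0.0166, -0.0005, 0.1], [0.004, -0.005, 0.099]], [[-0.0166, -0.0005, 0.14], [0.004, -0.005, 0.099]], [[-0.0166, -0.0005, 0.17], [0.004, -0.005, 0.099]], [[-0.0166, -0.0005, 0.188], [0.004, -0.005, 0.099]], [[-0.0166, -0.0005, 0.196], [0.004, -0.005, 0.099]], [[-0.0166, -0.0005, 0.1987], [0.004, -0.005, 0.099]], [[-0.0166, -0.0005, 0.1987], [0.004, -0.005, 0.099]]], fingers=92)

```text
time: 28.7
eef_pos: [0.3747, 0.2374, -0.0007]
tcp_rot: [-0.0, 0.998, 0.055, 0.0]
contact_force: [-0.3, 0.3, 0.4]
grip_width: 0.923
```

Request:
move_arm(plan=[[[0, 0, 0], [0, 0, 0]], [[0, 0, 0], [0, 0, 0]], [[0, 0, 0], [0, 0, 0]], [[0, 0, 0], [0, 0, 0]], [[0, 0, 0], [0, 0, 0]], [[0, 0, 0], [0, 0, 0]], [[0, 0, 0], [0, 0, 0]]], fingers=0)

```text
time: 29.4
eef_pos: [0.3753, 0.2377, 0.0007]
tcp_rot: [-0.001, 0.998, 0.056, 0.001]
contact_force: [-2.7, -2.1, 12.7]
grip_width: 0.682
```

Request:
move_arm(plan=[[[0, 0, -0.02], [0, 0, 0]], [[0, 0, -0.05], [0, 0, 0]], [[0, 0, -0.07], [0, 0, 0]], [[0.0211, 0.2248, -0.07], [0, 0, 0.12]], [[0.0211, 0.2248, -0.07], [0, 0, 0.12]], [[0.0211, 0.2248, -0.07], [0, 0, 0.12]], [[0.0211, 0.2248, -0.07], [0, 0, 0.12]], [[0.0211, 0.2248, -0.07], [0, 0, 0.12]], [[0.0211, 0.2248, -0.07], [0, 0, 0.12]], [[0.0211, 0.2248, -0.07], [0, 0, 0.12]]])

```text
time: 30.4
eef_pos: [0.421, 0.0163, 0.0707]
tcp_rot: [-0.001, 1.0, -0.005, 0.001]
contact_force: [0.4, 1.4, -2.9]
grip_width: 0.677
```

```bash
python3 - <<'E'
from h import *
s=st(); im,c=shot("wrist","w11.png"); panels(im,c,z=s["eef_pos"][2]+.014)
go(.420,.0162,.017,-.6)
E
```

```text
30.4 [0.421  0.0163 0.0707] [[1.0, -0.01, 0.002], [-0.01, -1.0, 0.002], [0.002, -0.002, -1.0]] [-0.073  0.392  2.101  0.003  0.647  1.505] [ 0.44179961  1.42241257 -2.93806739] 0.6768330089931052
px [290. 278.] xy mm 420.0 17.4 size [np.float64(48.1), np.float64(50.7)] ang 89.3
px [110.  90.] xy mm 498.2 70.2 size [np.float64(12.0), np.float64(51.6)] ang 88.6
px [467.  91.] xy mm 497.0 -48.1 size [np.float64(26.1), np.float64(29.1)] ang -0.3
px [275. 180.] xy mm 477.0 16.4 size [np.float64(50.3), np.float64(74.4)] ang -0.8
px [440.  12.] xy mm 523.6 -37.1 size [np.float64(7.8), np.float64(26.8)] ang -89.7
shift [-0.001   0.0009  0.0536] turn [-0.002 -0.002  0.002]
```

Request:
move_arm(plan=[[[0, 0, 0.03], [0, 0, 0]], [[0, 0, 0.052], [0, 0, 0]], [[0, 0, 0.052], [0, 0, 0]], [[0.01, 0, 0.052], [0, 0, 0]], [[0.018, 0, 0.052], [0, 0, 0]], [[0.024, 0, 0.052], [0, 0, 0]], [[0.03, 0, 0.052], [0, 0, 0]], [[0.036, 0, 0.052], [0, 0, 0]], [[0.042, 0, 0.052], [0, 0, 0]]])

```text
time: 31.35
eef_pos: [0.4635, 0.0166, 0.0189]
tcp_rot: [-0.001, 1.0, -0.004, 0.001]
contact_force: [0.4, 0.1, -3.6]
grip_width: 0.672
```

Request:
move_arm(plan=[[[0.008, 0, 0], [0, 0, 0]], [[0.016, 0, 0], [0, 0, 0]], [[0.024, 0, 0], [0, 0, 0]], [[0.032, 0, 0], [0, 0, 0]], [[0.04, 0, 0], [0, 0, 0]], [[0.0435, 0, 0], [0, 0, 0]], [[0.0435, 0, 0], [0, 0, 0]]])

```text
time: 32.05
eef_pos: [0.5074, 0.0163, 0.019]
tcp_rot: [-0.001, 1.0, -0.004, 0.001]
contact_force: [0.2, -0.5, -2.3]
grip_width: 0.676
```

Request:
move_arm(plan=[[[0, 0, 0], [0, 0, 0]], [[0, 0, 0], [0, 0, 0]], [[0, 0, 0], [0, 0, 0]], [[0, 0, -0.035], [0, 0, 0]], [[0, 0, -0.07], [0, 0, 0]], [[-0.056, 0, -0.07], [0, 0, -0.1]], [[-0.056, 0, -0.07], [0, 0, -0.25]], [[-0.056, 0, -0.07], [0, 0, -0.38]], [[-0.056, 0, -0.07], [0, 0, -0.38]]], fingers=85)

```text
time: 32.95
eef_pos: [0.4512, 0.0166, 0.0892]
tcp_rot: [-0.0, 0.983, 0.186, 0.002]
contact_force: [0.4, -0.4, -0.7]
grip_width: 0.851
```

Request:
move_arm(plan=[[[0, 0, 0], [0, 0, -1.2]], [[0, 0, 0], [0, 0, -1.2]], [[0, 0, 0], [0, 0, -1.2]], [[0, 0, 0], [0, 0, -1.2]], [[0, 0, 0], [0, 0, -1.2]], [[0, 0, 0], [0, 0, -1.2]], [[0, 0, 0], [0, 0, -1.2]], [[0, 0, 0], [0, 0, -1.2]], [[0, 0, 0], [0, 0, -1.2]], [[0, 0, 0], [0, 0, -1.2]]], fingers=0)

```text
time: 33.95
eef_pos: [0.4513, 0.0166, 0.0892]
tcp_rot: [0.001, 0.709, 0.706, 0.002]
contact_force: [-0.2, 0.5, -0.4]
grip_width: 0.003
```

```bash
python3 - <<'E'
from h import *
s=st(); im,c=shot("wrist","w12.png"); panels(im,c,z=.028); go(.451,.0166,.0195,90)
E
```

```text
33.95 [0.4513 0.0166 0.0892] [[0.004, 1.0, 0.003], [1.0, -0.004, 0.002], [0.002, 0.003, -1.0]] [-0.067  0.396  2.019  0.003  0.723 -0.065] [-0.21733609  0.49281153 -0.42225088] 0.002850209094049871
px [372.  92.] xy mm 505.4 93.9 size [np.float64(30.5), np.float64(89.4)] ang 89.3
px [444. 216.] xy mm 543.1 41.7 size [np.float64(128.3), np.float64(227.6)] ang 85.0
shift [-0.0001 -0.0005  0.0697] turn [ 0.003 -0.002 -0.003]
```

Request:
move_arm(plan=[[[0, 0, 0.04], [0.003, -0.002, 0]], [[0, 0, 0.0697], [0.003, -0.002, 0]], [[0, 0, 0.0697], [0.003, -0.002, 0]], [[0, 0.01, 0.0697], [0.003, -0.002, 0]], [[0, 0.018, 0.0697], [0.003, -0.002, 0]], [[0, 0.026, 0.0697], [0.003, -0.002, 0]], [[0, 0.034, 0.0697], [0.003, -0.002, 0]], [[0, 0.042, 0.0697], [0.003, -0.002, 0]], [[0, 0.048, 0.0697], [0.003, -0.002, 0]], [[0, 0.052, 0.0697], [0.003, -0.002, 0]]])

```text
time: 35.0
eef_pos: [0.5038, 0.0166, 0.0201]
tcp_rot: [-0.0, 0.708, 0.706, -0.0]
contact_force: [-9.8, -0.3, 11.0]
grip_width: -0.001
```

Request:
move_arm(plan=[[[0, 0.002, 0], [0, 0, 0]], [[0, 0.004, 0], [0, 0, 0]], [[0, 0.006, 0], [0, 0, 0]], [[0, 0.008, 0], [0, 0, 0]], [[0, 0.01, 0], [0, 0, 0]], [[0, 0.012, 0], [0, 0, 0]], [[0, 0.0135, 0], [0, 0, 0]], [[0, 0.0135, 0], [0, 0, 0]]])

```text
time: 35.8
eef_pos: [0.5175, 0.0165, 0.0205]
tcp_rot: [-0.0, 0.708, 0.706, -0.001]
contact_force: [-5.4, 0.5, 7.3]
grip_width: -0.005
```

Request:
move_arm(plan=[[[0, 0.001, 0], [0, 0, 0]], [[0, 0.002, 0], [0, 0, 0]], [[0, 0.002, 0], [0, 0, 0]]])

```text
time: 36.1
eef_pos: [0.519, 0.0166, 0.0206]
tcp_rot: [-0.001, 0.708, 0.706, -0.001]
contact_force: [-7.7, 0.4, 6.7]
grip_width: 0.003
```

Request:
move_arm(plan=[[[0, 0.001, 0], [0, 0, 0]], [[0, 0.002, 0], [0, 0, 0]], [[0, 0.002, 0], [0, 0, 0]]])

```text
time: 36.4
eef_pos: [0.5192, 0.0166, 0.0205]
tcp_rot: [-0.003, 0.708, 0.706, -0.003]
contact_force: [-13.3, -0.1, 10.4]
grip_width: -0.004
```

Request:
move_arm(plan=[[[0, 0.001, 0], [0, 0, 0]], [[0, 0.002, 0], [0, 0, 0]], [[0, 0.002, 0], [0, 0, 0]]])

```text
time: 36.7
eef_pos: [0.5193, 0.0166, 0.0205]
tcp_rot: [-0.005, 0.708, 0.706, -0.005]
contact_force: [-15.0, -1.3, 13.4]
grip_width: -0.001
```

Request:
move_arm(plan=[[[0, -0.03, 0], [0, 0, 0]], [[0, -0.03, -0.05], [0, 0, 0]], [[0, -0.03, -0.1], [0, 0, 0]], [[0, -0.03, -0.15], [0, 0, 0.15]], [[0, -0.03, -0.15], [0, 0, 0.3]], [[0, -0.03, -0.15], [0, 0, 0.3]]], fingers=0)

```text
time: 37.3
eef_pos: [0.4925, 0.0167, 0.1724]
tcp_rot: [-0.003, 0.807, 0.591, -0.004]
contact_force: [-0.6, -1.0, -0.4]
grip_width: 0.0
```

```bash
python3 - <<'E'
from h import *
st(); go(.56,.372,.2,-13.5)
E
```

```text
37.3 [0.4925 0.0167 0.1724] [[0.301, 0.953, -0.01], [0.954, -0.301, -0.0], [-0.003, -0.009, -1.0]] [-6.00e-02  3.27e-01  1.85e+00 -1.00e-03  9.74e-01  2.47e-01] [-0.59346594 -1.04737003 -0.40838189] 0.0002629344982874385
shift [ 0.359  -0.0429 -0.0283] turn [-0.005  0.009  1.5  ]
```

Request:
move_arm(plan=[[[0.359, -0.0429, -0.0283], [-0.005, 0.009, 1.5]], [[0.359, -0.0429, -0.0283], [-0.005, 0.009, 1.5]], [[0.359, -0.0429, -0.0283], [-0.005, 0.009, 1.5]], [[0.359, -0.0429, -0.0283], [-0.005, 0.009, 1.5]], [[0.359, -0.0429, -0.0283], [-0.005, 0.009, 1.5]], [[0.359, -0.0429, -0.0283], [-0.005, 0.009, 1.5]], [[0.359, -0.0429, -0.0283], [-0.005, 0.009, 1.5]], [[0.359, -0.0429, -0.0283], [-0.005, 0.009, 1.5]], [[0.359, -0.0429, -0.0283], [-0.005, 0.009, 1.5]], [[0.359, -0.0429, -0.0283], [-0.005, 0.009, 1.5]]], fingers=92)

```text
time: 38.3
eef_pos: [0.5596, 0.373, 0.1978]
tcp_rot: [0.001, 0.996, -0.089, -0.001]
contact_force: [0.6, -0.3, 0.2]
grip_width: 0.921
```

Request:
move_arm(plan=[[[0, 0, 0], [0, 0, 0]], [[0, 0, 0], [0, 0, 0]]])

```text
time: 38.5
eef_pos: [0.5594, 0.3729, 0.1964]
tcp_rot: [0.001, 0.996, -0.086, -0.002]
contact_force: [0.3, -0.4, 0.4]
grip_width: 0.925
```

```bash
python3 - <<'E'
from h import *
s=st(); im,c=shot("wrist","w13.png"); panels(im,c)
E
```

```text
38.5 [0.5594 0.3729 0.1964] [[0.985, -0.171, -0.004], [-0.171, -0.985, -0.002], [-0.004, 0.003, -1.0]] [0.519 0.609 1.334 0.    1.203 2.261] [ 0.3429368  -0.35900485  0.41802458] 0.9245004545823514
px [538. 166.] xy mm 540.0 121.8 size [np.float64(51.3), np.float64(95.0)] ang 2.0
px [284. 164.] xy mm 578.0 371.6 size [np.float64(52.2), np.float64(122.2)] ang -13.4
```

```bash
python3 -c "
from h import *
go(.5449,.3788,0,-13.4)"
```

```text
shift [-0.0147 -0.0039  0.1968] turn [0.002 0.003 0.061]
```

Request:
move_arm(plan=[[[-0.0147, -0.0039, 0.05], [0.002, 0.003, 0.061]], [[-0.0147, -0.0039, 0.1], [0.002, 0.003, 0.061]], [[-0.0147, -0.0039, 0.14], [0.002, 0.003, 0.061]], [[-0.0147, -0.0039, 0.17], [0.002, 0.003, 0.061]], [[-0.0147, -0.0039, 0.188], [0.002, 0.003, 0.061]], [[-0.0147, -0.0039, 0.1945], [0.002, 0.003, 0.061]], [[-0.0147, -0.0039, 0.1968], [0.002, 0.003, 0.061]], [[-0.0147, -0.0039, 0.1968], [0.002, 0.003, 0.061]]], fingers=92)

```text
time: 39.35
eef_pos: [0.5457, 0.3792, 0.0014]
tcp_rot: [-0.0, 0.993, -0.116, 0.001]
contact_force: [0.4, 0.2, -0.4]
grip_width: 0.918
```

Request:
move_arm(plan=[[[0, 0, 0], [0, 0, 0]], [[0, 0, 0], [0, 0, 0]], [[0, 0, 0], [0, 0, 0]], [[0, 0, 0], [0, 0, 0]], [[0, 0, 0], [0, 0, 0]], [[0, 0, 0], [0, 0, 0]], [[0, 0, 0], [0, 0, 0]]], fingers=0)

```text
time: 40.05
eef_pos: [0.5466, 0.3798, 0.0036]
tcp_rot: [-0.001, 0.993, -0.116, 0.002]
contact_force: [-2.8, -1.7, 9.7]
grip_width: 0.671
```

Request:
move_arm(plan=[[[0, 0, -0.03], [0, 0, 0]], [[0, 0, -0.07], [0, 0, 0]], [[0, 0, -0.1], [0, 0, 0]], [[-0.0534, 0.3112, -0.1], [0, 0, -0.223]], [[-0.0534, 0.3112, -0.1], [0, 0, -0.223]], [[-0.0534, 0.3112, -0.1], [0, 0, -0.223]], [[-0.0534, 0.3112, -0.1], [0, 0, -0.223]], [[-0.0534, 0.3112, -0.1], [0, 0, -0.223]], [[-0.0534, 0.3112, -0.1], [0, 0, -0.223]], [[-0.0534, 0.3112, -0.1], [0, 0, -0.223]]])

```text
time: 41.05
eef_pos: [0.4203, 0.0864, 0.103]
tcp_rot: [-0.001, 1.0, -0.006, 0.001]
contact_force: [0.5, 0.8, -2.1]
grip_width: 0.675
```

```bash
python3 - <<'E'
from h import *
s=st(); im,c=shot("wrist","w14.png"); panels(im,c,z=s["eef_pos"][2]+.013)
go(.4208,.0886,.019,-.6)
E
```

```text
41.05 [0.4203 0.0864 0.103 ] [[1.0, -0.012, 0.003], [-0.012, -1.0, 0.002], [0.003, -0.002, -1.0]] [9.300e-02 3.360e-01 2.066e+00 2.000e-03 7.370e-01 1.674e+00] [ 0.49063537  0.7570727  -2.12217356] 0.6751825601583524
px [285. 274.] xy mm 419.5 87.3 size [np.float64(46.4), np.float64(49.9)] ang 88.4
px [281. 179.] xy mm 473.3 85.9 size [np.float64(49.5), np.float64(79.2)] ang -1.5
px [469.  54.] xy mm 509.5 21.5 size [np.float64(35.6), np.float64(74.1)] ang -83.3
px [282.  15.] xy mm 521.2 88.5 size [np.float64(10.3), np.float64(35.7)] ang 89.1
shift [ 0.     -0.0024  0.084 ] turn [-0.002 -0.003 -0.002]
```

Request:
move_arm(plan=[[[0, -0.0025, 0.04], [-0.002, -0.003, -0.002]], [[0, -0.0025, 0.075], [-0.002, -0.003, -0.002]], [[0, -0.0025, 0.0815], [-0.002, -0.003, -0.002]], [[0.005, -0.0025, 0.0815], [-0.002, -0.003, -0.002]], [[0.015, -0.0025, 0.0815], [-0.002, -0.003, -0.002]], [[0.024, -0.0025, 0.0815], [-0.002, -0.003, -0.002]], [[0.03, -0.0025, 0.0815], [-0.002, -0.003, -0.002]], [[0.036, -0.0025, 0.0815], [-0.002, -0.003, -0.002]], [[0.042, -0.0025, 0.0815], [-0.002, -0.003, -0.002]]])

```text
time: 42.0
eef_pos: [0.4631, 0.0884, 0.0219]
tcp_rot: [0.0, 1.0, -0.005, -0.0]
contact_force: [-3.0, 4.1, -2.1]
grip_width: 0.671
```

Request:
move_arm(plan=[[[0.008, -0.0004, 0], [0, 0, 0]], [[0.016, -0.0004, 0], [0, 0, 0]], [[0.024, -0.0004, 0], [0, 0, 0]], [[0.032, -0.0004, 0], [0, 0, 0]], [[0.04, -0.0004, 0], [0, 0, 0]], [[0.044, -0.0004, 0], [0, 0, 0]], [[0.044, -0.0004, 0], [0, 0, 0]]])

```text
time: 42.7
eef_pos: [0.5076, 0.0882, 0.0218]
tcp_rot: [0.0, 1.0, -0.005, 0.0]
contact_force: [0.2, -0.1, -2.9]
grip_width: 0.669
```

Request:
move_arm(plan=[[[0, 0, 0], [0, 0, 0]], [[0, 0, 0], [0, 0, 0]], [[0, 0, 0], [0, 0, 0]], [[0, 0, -0.035], [0, 0, 0]], [[0, 0, -0.067], [0, 0, 0]], [[-0.056, 0, -0.067], [0, 0, -0.1]], [[-0.056, 0, -0.067], [0, 0, -0.25]], [[-0.056, 0, -0.067], [0, 0, -0.38]], [[-0.056, 0, -0.067], [0, 0, -0.38]]], fingers=85)

```text
time: 43.6
eef_pos: [0.4515, 0.0889, 0.0892]
tcp_rot: [0.0, 0.983, 0.185, 0.0]
contact_force: [0.8, 1.1, 0.6]
grip_width: 0.851
```

Request:
move_arm(plan=[[[0, 0, 0], [0, 0, -1.2]], [[0, 0, 0], [0, 0, -1.2]], [[0, 0, 0], [0, 0, -1.2]], [[0, 0, 0], [0, 0, -1.2]], [[0, 0, 0], [0, 0, -1.2]], [[0, 0, 0], [0, 0, -1.2]], [[0, 0, 0], [0, 0, -1.2]], [[0, 0, 0], [0, 0, -1.2]], [[0, 0, 0], [0, 0, -1.2]], [[0, 0, 0], [0, 0, -1.2]]], fingers=0)

```text
time: 44.6
eef_pos: [0.4516, 0.0889, 0.0891]
tcp_rot: [0.0, 0.709, 0.705, 0.0]
contact_force: [-0.2, 0.0, -0.3]
grip_width: 0.002
```

```bash
python3 - <<'E'
from h import *
s=st(); im,c=shot("wrist","w15.png"); go(.451,.0888,.0195,90)
E
```

```text
44.6 [0.4516 0.0889 0.0891] [[0.005, 1.0, 0.001], [1.0, -0.005, -0.0], [-0.0, 0.001, -1.0]] [ 0.093  0.409  1.996 -0.     0.735  0.099] [-0.15107431  0.01958906 -0.34080641] 0.0023161001839330907
shift [-0.0001 -0.0007  0.0696] turn [ 0.001  0.    -0.005]
```

Request:
move_arm(plan=[[[0, 0, 0.04], [0, 0, 0]], [[0, 0, 0.0697], [0, 0, 0]], [[0, 0, 0.0697], [0, 0, 0]], [[0, 0.01, 0.0697], [0, 0, 0]], [[0, 0.018, 0.0697], [0, 0, 0]], [[0, 0.026, 0.0697], [0, 0, 0]], [[0, 0.034, 0.0697], [0, 0, 0]], [[0, 0.042, 0.0697], [0, 0, 0]], [[0, 0.048, 0.0697], [0, 0, 0]], [[0, 0.052, 0.0697], [0, 0, 0]]])

```text
time: 45.65
eef_pos: [0.5039, 0.0886, 0.0198]
tcp_rot: [0.0, 0.709, 0.705, -0.0]
contact_force: [-7.8, -0.3, 11.6]
grip_width: -0.004
```

Request:
move_arm(plan=[[[0, 0.002, 0], [0, 0, 0]], [[0, 0.004, 0], [0, 0, 0]], [[0, 0.006, 0], [0, 0, 0]], [[0, 0.008, 0], [0, 0, 0]], [[0, 0.01, 0], [0, 0, 0]], [[0, 0.012, 0], [0, 0, 0]], [[0, 0.0135, 0], [0, 0, 0]], [[0, 0.0135, 0], [0, 0, 0]]])

```text
time: 46.45
eef_pos: [0.5175, 0.0886, 0.0204]
tcp_rot: [-0.0, 0.709, 0.705, -0.0]
contact_force: [-6.5, -0.1, 10.6]
grip_width: -0.005
```

Request:
move_arm(plan=[[[0, 0.001, 0], [0, 0, 0]], [[0, 0.002, 0], [0, 0, 0]], [[0, 0.002, 0], [0, 0, 0]]])

```text
time: 46.75
eef_pos: [0.5197, 0.0886, 0.0206]
tcp_rot: [-0.0, 0.709, 0.705, -0.0]
contact_force: [-4.4, 0.2, 6.0]
grip_width: -0.002
```

Request:
move_arm(plan=[[[0, 0.001, 0], [0, 0, 0]], [[0, 0.002, 0], [0, 0, 0]], [[0, 0.002, 0], [0, 0, 0]]])

```text
time: 47.05
eef_pos: [0.5201, 0.0886, 0.0204]
tcp_rot: [-0.002, 0.709, 0.705, -0.002]
contact_force: [-12.6, -0.2, 10.9]
grip_width: 0.001
```

Request:
move_arm(plan=[[[0, -0.03, 0], [0, 0, 0]], [[0, -0.03, -0.05], [0, 0, 0]], [[0, -0.03, -0.1], [0, 0, 0]], [[-0.05, -0.06, -0.13], [0, 0, 0.15]], [[-0.1, -0.08, -0.13], [0, 0, 0.3]], [[-0.14, -0.1, -0.13], [0, 0, 0.45]], [[-0.16, -0.1, -0.13], [0, 0, 0.6]], [[-0.16, -0.1, -0.13], [0, 0, 0.6]]], fingers=0)

```text
time: 47.85
eef_pos: [0.42, -0.0737, 0.1516]
tcp_rot: [-0.0, 0.888, 0.461, -0.002]
contact_force: [0.6, 0.3, 0.4]
grip_width: -0.001
```

Request:
move_arm(plan=[[[0, 0, 0], [0, 0, 0.98]], [[0, 0, 0], [0, 0, 0.98]], [[0, 0, 0], [0, 0, 0.98]], [[0, 0, 0], [0, 0, 0.98]], [[0, 0, 0], [0, 0, 0.98]], [[0, 0, 0], [0, 0, 0.98]], [[0, 0, 0], [0, 0, 0.98]], [[0, 0, 0], [0, 0, 0.98]], [[0, 0, 0], [0, 0, 0.98]]], fingers=55)

```text
time: 48.75
eef_pos: [0.4204, -0.0735, 0.1516]
tcp_rot: [0.001, 1.0, -0.009, -0.001]
contact_force: [-0.3, 0.0, -0.0]
grip_width: 0.55
```

```bash
python3 - <<'E'
from h import *
st(); im,c=shot("wrist","w16.png")
print("bar ends pred",proj(c,[[.469,-.0777,.008],[.469,-.1057,.008],[.469,-.0917,.014]]).round(0).tolist())
for y in(.0886,.0166,-.0558): print("panel end pred",proj(c,[[.531+.0105*y,y,.028]]).round(0).tolist())
E
```

```text
48.75 [ 0.4204 -0.0735  0.1516] [[1.0, -0.018, -0.003], [-0.018, -1.0, -0.002], [-0.003, 0.002, -1.0]] [-0.281  0.245  2.032 -0.003  0.867  1.31 ] [-0.25668737  0.04390765 -0.02794754] 0.5504583198651707
bar ends pred [[284.0, 137.0], [319.0, 136.0], [302.0, 137.0]]
panel end pred [[57.0, 59.0]]
panel end pred [[152.0, 55.0]]
panel end pred [[253.0, 52.0]]
```

View pics/w16.png

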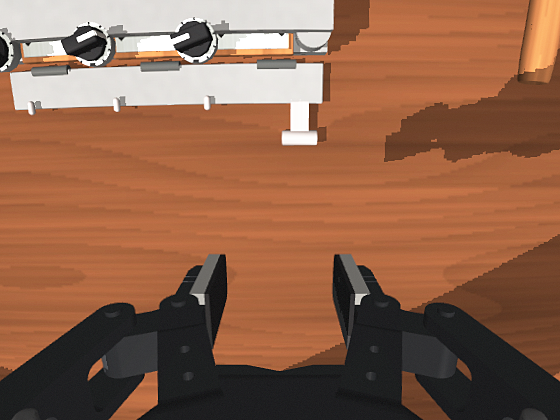

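```bash
python3 -c "
from h import *
go(.469,-.0914,.002,-.6)"
```

```text
shift [0.0494 0.0167 0.1495] turn [ 0.002  0.003 -0.008]
```

Request:
move_arm(plan=[[[0.0494, 0.0167, 0.03], [0.002, 0.003, -0.008]], [[0.0494, 0.0167, 0.07], [0.002, 0.003, -0.008]], [[0.0494, 0.0167, 0.11], [0.002, 0.003, -0.008]], [[0.0494, 0.0167, 0.135], [0.002, 0.003, -0.008]], [[0.0494, 0.0167, 0.145], [0.002, 0.003, -0.008]], [[0.0494, 0.0167, 0.1495], [0.002, 0.003, -0.008]], [[0.0494, 0.0167, 0.1495], [0.002, 0.003, -0.008]]])

```text
time: 49.5
eef_pos: [0.4694, -0.0915, 0.0025]
tcp_rot: [-0.0, 1.0, -0.005, 0.0]
contact_force: [-0.5, -0.3, 0.5]
grip_width: 0.549
```

Request:
move_arm(plan=[[[0, 0, 0], [0, 0, 0]], [[0, 0, 0], [0, 0, 0]], [[0, 0, 0], [0, 0, 0]], [[0, 0, 0], [0, 0, 0]], [[0, 0, 0], [0, 0, 0]]], fingers=0)

```text
time: 50.0
eef_pos: [0.4703, -0.0907, 0.0041]
tcp_rot: [-0.0, 1.0, -0.005, 0.002]
contact_force: [0.4, 11.2, 10.2]
grip_width: 0.301
```

Request:
move_arm(plan=[[[0.0007, -0.0008, -0.0088], [0, 0, 0]], [[0.0027, -0.0008, -0.0173], [0, 0, 0]], [[0.0061, -0.0008, -0.0254], [0, 0, 0]], [[0.0107, -0.0008, -0.0329], [0, 0, 0]], [[0.0164, -0.0008, -0.0396], [0, 0, 0]], [[0.0164, -0.0008, -0.0396], [0, 0, 0]]])

```text
time: 50.6
eef_pos: [0.4877, -0.0905, 0.0451]
tcp_rot: [0.0, 1.0, -0.005, 0.003]
contact_force: [1.4, -5.3, -7.9]
grip_width: 0.292
```

Request:
move_arm(plan=[[[0.0062, 0.0003, -0.0047], [0, 0, 0]], [[0.0137, 0.0003, -0.0093], [0, 0, 0]], [[0.0218, 0.0003, -0.0125], [0, 0, 0]], [[0.03, 0.0003, -0.0145], [0, 0, 0]], [[0.036, 0.0003, -0.015], [0, 0, 0]], [[0.036, 0.0003, -0.015], [0, 0, 0]]])

```text
time: 51.2
eef_pos: [0.5238, -0.0911, 0.0602]
tcp_rot: [-0.0, 1.0, -0.005, 0.002]
contact_force: [-1.2, -0.9, -10.9]
grip_width: 0.274
```

Request:
move_arm(plan=[[[0.001, 0, 0.001], [0, 0, 0]], [[0.002, 0, 0.001], [0, 0, 0]], [[0.003, 0, 0.001], [0, 0, 0]], [[0.003, 0, 0.001], [0, 0, 0]]])

```text
time: 51.6
eef_pos: [0.5271, -0.091, 0.0595]
tcp_rot: [0.0, 1.0, -0.004, 0.003]
contact_force: [-1.2, 1.7, -1.8]
grip_width: 0.264
```

Request:
move_arm(plan=[[[0.001, 0, 0], [0, 0, 0]], [[0.0015, 0, 0], [0, 0, 0]], [[0.0015, 0, 0], [0, 0, 0]]])

```text
time: 51.9
eef_pos: [0.5288, -0.091, 0.0596]
tcp_rot: [0.0, 1.0, -0.004, 0.003]
contact_force: [-1.1, 1.4, -1.3]
grip_width: 0.256
```

Request:
move_arm(plan=[[[0, 0, 0], [0, 0, 0]], [[0, 0, 0], [0, 0, 0]], [[0, 0, 0], [0, 0, 0]], [[0, 0, -0.04], [0, 0, 0]], [[0, 0, -0.04], [0, 0, 0]], [[-0.05, 0, -0.04], [0, 0, 0]], [[-0.07, 0, -0.04], [0, 0, 0]], [[-0.07, 0, -0.04], [0, 0, 0]]], fingers=55)

```text
time: 52.7
eef_pos: [0.4563, -0.0902, 0.0989]
tcp_rot: [-0.0, 1.0, -0.004, 0.002]
contact_force: [0.3, 0.7, 0.2]
grip_width: 0.545
```

Request:
move_arm(plan=[[[0, 0, 0], [0, 0, 0]], [[0, 0, 0], [0, 0, 0]], [[0, 0, 0], [0, 0, 0]], [[0, 0, 0], [0, 0, 0]], [[0, 0, 0.042], [0, 0, 0]], [[0, 0, 0.042], [0, 0, 0]]], fingers=0)

```text
time: 53.3
eef_pos: [0.4545, -0.0895, 0.0538]
tcp_rot: [-0.001, 1.0, -0.004, -0.001]
contact_force: [-0.4, 0.6, 0.9]
grip_width: -0.004
```

```bash
python3 - <<'E'
from h import *
st(); im,c=shot("wrist","w17.png")
hsv=cv2.cvtColor(im,cv2.COLOR_BGR2HSV)
for z in (.058,.064): print(z,proj(c,[[.5249,-.0777,z],[.5249,-.1057,z]]).round(0).tolist())
a,b=proj(c,[[.5249,-.0917,.064]])[0].astype(int)
print(im[b-20:b+24:2,a].tolist())
E
```

```text
53.3 [ 0.4545 -0.0895  0.0538] [[1.0, -0.009, -0.002], [-0.009, -1.0, 0.002], [-0.002, -0.002, -1.0]] [-2.960e-01  4.830e-01  2.002e+00  2.000e-03  6.590e-01  1.282e+00] [-0.37643715  0.57187096  0.92756469] -0.003940485261644947
0.058 [[249.0, 108.0], [322.0, 108.0]]
0.064 [[247.0, 108.0], [324.0, 108.0]]
[[156, 160, 161], [148, 149, 153], [239, 242, 245], [200, 203, 201], [79, 115, 182], [76, 119, 203], [59, 94, 160], [49, 78, 129], [48, 73, 122], [34, 60, 111], [102, 103, 103], [99, 101, 103], [102, 105, 105], [102, 103, 106], [117, 122, 129], [122, 126, 135], [141, 143, 154], [179, 183, 194], [222, 226, 235], [229, 233, 243], [244, 247, 251], [247, 249, 253]]
```

Request:
move_arm(plan=[[[0.015, 0.0015, 0], [0, 0, 0]], [[0.03, 0.0015, 0], [0, 0, 0]], [[0.038, 0.0015, 0], [0, 0, 0]], [[0.042, 0.0015, 0], [0, 0, 0]], [[0.046, 0.0015, 0], [0, 0, 0]], [[0.048, 0.0015, 0], [0, 0, 0]], [[0.05, 0.0015, 0], [0, 0, 0]], [[0.052, 0.0015, 0], [0, 0, 0]], [[0.052, 0.0015, 0], [0, 0, 0]]])

```text
time: 54.25
eef_pos: [0.5072, -0.0917, 0.0557]
tcp_rot: [-0.001, 1.0, -0.004, -0.0]
contact_force: [-1.4, -0.6, 0.7]
grip_width: -0.0
```

Request:
move_arm(plan=[[[0.001, 0, 0], [0, 0, 0]], [[0.002, 0, 0], [0, 0, 0]], [[0.002, 0, 0], [0, 0, 0]]])

```text
time: 54.55
eef_pos: [0.5074, -0.0917, 0.0554]
tcp_rot: [-0.001, 1.0, -0.004, -0.002]
contact_force: [-10.0, -2.0, 6.9]
grip_width: 0.003
```

Request:
move_arm(plan=[[[0.001, 0, 0], [0, 0, 0]], [[0.002, 0, 0], [0, 0, 0]], [[0.002, 0, 0], [0, 0, 0]]])

```text
time: 54.85
eef_pos: [0.5075, -0.0915, 0.0551]
tcp_rot: [-0.001, 1.0, -0.004, -0.005]
contact_force: [-11.7, -1.5, 7.7]
grip_width: 0.001
```

Request:
move_arm(plan=[[[-0.02, 0, 0], [0, 0, 0]], [[-0.02, 0, -0.035], [0, 0, 0]], [[0.0, -0.03, -0.035], [0, 0, -0.15]], [[0.03, -0.0715, -0.035], [0, 0, -0.3]], [[0.03, -0.0715, -0.035], [0, 0, -0.45]], [[0.03, -0.0715, -0.035], [0, 0, -0.6]], [[0.03, -0.0715, -0.035], [0, 0, -0.75]], [[0.03, -0.0715, -0.035], [0, 0, -0.9]], [[0.03, -0.0715, -0.035], [0, 0, -0.95]], [[0.03, -0.0715, -0.035], [0, 0, -0.95]]], fingers=40)

```text
time: 55.85
eef_pos: [0.5385, -0.0204, 0.09]
tcp_rot: [-0.003, 0.891, 0.454, -0.003]
contact_force: [-0.4, -0.2, -0.0]
grip_width: 0.401
```

```bash
python3 -c "
from h import *
st();go(.5375,-.0193,.088,108)"
```

```text
55.85 [ 0.5385 -0.0204  0.09  ] [[0.588, 0.809, -0.009], [0.809, -0.588, 0.003], [-0.003, -0.009, -1.0]] [-0.125  0.524  1.788  0.002  0.839  0.502] [-0.36397058 -0.22455572 -0.04898547] 0.4012848301042158
shift [ 0.0003 -0.0015  0.002 ] turn [-0.01  -0.001 -0.943]
```

Request:
move_arm(plan=[[[0.0003, -0.0015, 0], [-0.01, -0.001, -0.943]], [[0.0003, -0.0015, 0], [-0.01, -0.001, -0.943]], [[0.0003, -0.0015, 0], [-0.01, -0.001, -0.943]], [[0.0003, -0.0015, 0], [-0.01, -0.001, -0.943]], [[0.0003, -0.0015, 0], [-0.01, -0.001, -0.943]], [[0.0003, -0.0015, 0], [-0.01, -0.001, -0.943]], [[0.0003, -0.0015, 0], [-0.01, -0.001, -0.943]], [[0.0003, -0.0015, 0.02], [-0.01, -0.001, -0.943]], [[0.0003, -0.0015, 0.0365], [-0.01, -0.001, -0.943]], [[0.0003, -0.0015, 0.0365], [-0.01, -0.001, -0.943]]])

```text
time: 56.85
eef_pos: [0.5361, -0.019, 0.0519]
tcp_rot: [-0.001, 0.588, 0.809, -0.0]
contact_force: [-0.3, 1.3, 0.3]
grip_width: 0.402
```

Request:
move_arm(plan=[[[0, 0, 0], [0, 0, 0]], [[0, 0, 0], [0, 0, 0]], [[0, 0, 0], [0, 0, 0]], [[0, 0, 0], [0, 0, 0]], [[0, 0, 0], [0, 0, 0]], [[0, 0, 0], [0, 0, 0]]], fingers=0)

```text
time: 57.45
eef_pos: [0.5367, -0.019, 0.0526]
tcp_rot: [-0.001, 0.589, 0.808, 0.0]
contact_force: [1.4, 3.7, 6.4]
grip_width: 0.09
```

Request:
move_arm(plan=[[[0, 0, 0], [0, 0, 1.1]], [[0, 0, 0], [0, 0, 1.1]], [[0, 0, 0], [0, 0, 1.1]], [[0, 0, 0], [0, 0, 1.1]], [[0, 0, 0], [0, 0, 1.1]], [[0, 0, 0], [0, 0, 1.1]], [[0, 0, 0], [0, 0, 1.1]], [[0, 0, 0], [0, 0, 1.1]], [[0, 0, 0], [0, 0, 1.1]]])

```text
time: 58.35
eef_pos: [0.5371, -0.019, 0.0527]
tcp_rot: [-0.0, 0.924, 0.381, 0.0]
contact_force: [3.2, 1.5, -1.2]
grip_width: 0.09
```

Request:
move_arm(plan=[[[0, 0, 0], [0, 0, 0]], [[0, 0, 0], [0, 0, 0]], [[0, 0, 0], [0, 0, 0]], [[0, 0, -0.035], [0, 0, 0]], [[0, 0, -0.035], [0, 0, 0]]], fingers=40)

```text
time: 58.85
eef_pos: [0.5387, -0.0193, 0.0907]
tcp_rot: [0.001, 0.924, 0.382, 0.002]
contact_force: [0.9, -1.1, -0.6]
grip_width: 0.399
```

```bash
python3 -c "
from h import *
st();go(.538,.0525,.088,108)"
```

```text
58.85 [ 0.5387 -0.0193  0.0907] [[0.709, 0.705, 0.005], [0.705, -0.709, -0.0], [0.003, 0.003, -1.0]] [-1.220e-01  5.180e-01  1.797e+00  1.000e-03  8.220e-01  6.650e-01] [ 0.88268303 -1.12275191 -0.57356924] 0.39863428548551927
shift [ 0.0501 -0.0514  0.0027] turn [ 5.000e-03 -1.000e-03 -1.102e+00]
```

Right dial turned 63° off its code. Now the middle dial.

Request:
move_arm(plan=[[[0.0501, -0.0514, 0], [0.005, -0.001, -1.1]], [[0.0501, -0.0514, 0], [0.005, -0.001, -1.1]], [[0.0501, -0.0514, 0], [0.005, -0.001, -1.1]], [[0.0501, -0.0514, 0], [0.005, -0.001, -1.1]], [[0.0501, -0.0514, 0], [0.005, -0.001, -1.1]], [[0.0501, -0.0514, 0], [0.005, -0.001, -1.1]], [[0.0501, -0.0514, 0], [0.005, -0.001, -1.1]], [[0.0501, -0.0514, 0], [0.005, -0.001, -1.1]], [[0.0501, -0.0514, 0.02], [0.005, -0.001, -1.1]], [[0.0501, -0.0514, 0.037], [0.005, -0.001, -1.1]]])

```text
time: 59.85
eef_pos: [0.538, 0.0524, 0.0531]
tcp_rot: [-0.0, 0.588, 0.809, -0.0]
contact_force: [-0.1, 0.4, -0.5]
grip_width: 0.398
```

Request:
move_arm(plan=[[[0, 0, 0], [0, 0, 0]], [[0, 0, 0], [0, 0, 0]], [[0, 0, 0], [0, 0, 0]], [[0, 0, 0], [0, 0, 0]], [[0, 0, 0], [0, 0, 0]], [[0, 0, 0], [0, 0, 0]]], fingers=0)

```text
time: 60.45
eef_pos: [0.5378, 0.0525, 0.0529]
tcp_rot: [-0.0, 0.588, 0.809, -0.0]
contact_force: [2.6, 1.5, -16.0]
grip_width: 0.087
```

Request:
move_arm(plan=[[[0, 0, 0], [0, 0, 1.05]], [[0, 0, 0], [0, 0, 1.05]], [[0, 0, 0], [0, 0, 1.05]], [[0, 0, 0], [0, 0, 1.05]], [[0, 0, 0], [0, 0, 1.05]], [[0, 0, 0], [0, 0, 1.05]], [[0, 0, 0], [0, 0, 1.05]], [[0, 0, 0], [0, 0, 1.05]], [[0, 0, 0], [0, 0, 1.05]]])

```text
time: 61.35
eef_pos: [0.5375, 0.0525, 0.0529]
tcp_rot: [-0.0, 0.913, 0.407, -0.0]
contact_force: [0.4, 2.1, -12.8]
grip_width: 0.086
```

Request:
move_arm(plan=[[[0, 0, 0], [0, 0, 0]], [[0, 0, 0], [0, 0, 0]], [[0, 0, 0], [0, 0, 0]], [[0, 0, -0.035], [0, 0, 0]], [[0, 0, -0.035], [0, 0, 0]]], fingers=40)

```text
time: 61.85
eef_pos: [0.5399, 0.0525, 0.0916]
tcp_rot: [0.001, 0.913, 0.407, 0.002]
contact_force: [0.2, 0.3, -0.0]
grip_width: 0.403
```

```bash
python3 -c "
from h import *
st();go(.5386,.1247,.088,35.8)"
```

```text
61.85 [0.5399 0.0525 0.0916] [[0.668, 0.744, 0.005], [0.744, -0.668, 0.0], [0.004, 0.004, -1.0]] [0.011 0.521 1.788 0.    0.827 0.743] [ 0.24701025  0.33282451 -0.00446986] 0.4026508186693158
shift [ 0.0528 -0.0492  0.0036] turn [ 0.003 -0.004  0.214]
```

Request:
move_arm(plan=[[[0.0528, -0.0492, 0], [0.003, -0.004, 0.214]], [[0.0528, -0.0492, 0], [0.003, -0.004, 0.214]], [[0.0528, -0.0492, 0], [0.003, -0.004, 0.214]], [[0.0528, -0.0492, 0.02], [0.003, -0.004, 0.214]], [[0.0528, -0.0492, 0.0385], [0.003, -0.004, 0.214]], [[0.0528, -0.0492, 0.0385], [0.003, -0.004, 0.214]]])

```text
time: 62.45
eef_pos: [0.5376, 0.124, 0.0513]
tcp_rot: [-0.0, 0.951, 0.308, -0.002]
contact_force: [-0.7, 0.2, -0.2]
grip_width: 0.398
```

Request:
move_arm(plan=[[[0, 0, 0], [0, 0, 0]], [[0, 0, 0], [0, 0, 0]], [[0, 0, 0], [0, 0, 0]], [[0, 0, 0], [0, 0, 0]], [[0, 0, 0], [0, 0, 0]], [[0, 0, 0], [0, 0, 0]]], fingers=0)

```text
time: 63.05
eef_pos: [0.5377, 0.124, 0.052]
tcp_rot: [0.0, 0.951, 0.308, -0.001]
contact_force: [-4.1, 0.5, 7.2]
grip_width: 0.093
```

Request:
move_arm(plan=[[[0, 0, 0], [0, 0, 1.05]], [[0, 0, 0], [0, 0, 1.05]], [[0, 0, 0], [0, 0, 1.05]], [[0, 0, 0], [0, 0, 1.05]], [[0, 0, 0], [0, 0, 1.05]], [[0, 0, 0], [0, 0, 1.05]], [[0, 0, 0], [0, 0, 1.05]], [[0, 0, 0], [0, 0, 1.05]], [[0, 0, 0], [0, 0, 1.05]]])

```text
time: 63.95
eef_pos: [0.5375, 0.1251, 0.0521]
tcp_rot: [-0.0, 0.978, -0.211, -0.001]
contact_force: [-1.9, 9.4, -2.3]
grip_width: 0.091
```

Request:
move_arm(plan=[[[0, 0, 0], [0, 0, 0]], [[0, 0, 0], [0, 0, 0]], [[0, 0, 0], [0, 0, 0]], [[0, 0, -0.035], [0, 0, 0]], [[0, 0, -0.08], [0, 0, 0]], [[0, 0, -0.08], [0, 0, 0]]], fingers=40)

```text
time: 64.55
eef_pos: [0.5406, 0.1252, 0.1374]
tcp_rot: [-0.002, 0.978, -0.211, 0.003]
contact_force: [-0.4, 0.1, -0.7]
grip_width: 0.397
```

```bash
python3 -c "
from h import *
st();go(.49,.0,.14,-.6)"
```

```text
64.55 [0.5406 0.1252 0.1374] [[0.911, -0.412, 0.006], [-0.412, -0.911, 0.002], [0.005, -0.004, -1.0]] [1.430e-01 4.710e-01 1.729e+00 1.000e-03 9.350e-01 2.138e+00] [-0.43458305  0.11633455 -0.67769747] 0.39748361598765697
shift [ 0.0054  0.135  -0.0031] turn [-0.003 -0.006 -0.414]
```

Request:
move_arm(plan=[[[0.005, 0.135, -0.02], [-0.003, -0.006, -0.414]], [[0.005, 0.135, -0.02], [-0.003, -0.006, -0.414]], [[0.005, 0.135, -0.02], [-0.003, -0.006, -0.414]], [[0.005, 0.135, -0.02], [-0.003, -0.006, -0.414]], [[0.005, 0.135, -0.02], [-0.003, -0.006, -0.414]], [[0.005, 0.135, -0.02], [-0.003, -0.006, -0.414]]])

```text
time: 65.15
eef_pos: [0.4898, 0.0007, 0.1566]
tcp_rot: [-0.0, 1.0, -0.006, -0.0]
contact_force: [-0.0, -0.3, 1.1]
grip_width: 0.399
```

```bash
python3 - <<'E'
from h import *
st(); im,c=shot("wrist","w18.png"); t,ct=shot("top","t18.png")
print(proj(c,[[.5245,-.0777,.064],[.5245,-.1057,.064]]).round(0).tolist())
cv2.imwrite("pics/fin.png",np.vstack([cv2.resize(im[90:240,60:500],(780,266)),cv2.resize(t[80:270,120:450],(573,330))[:, :].copy() if 0 else np.hstack([cv2.resize(t[80:270,120:450],(573,330)),np.zeros((330,207,3),np.uint8)])]))
E
```

```text
65.15 [0.4898 0.0007 0.1566] [[1.0, -0.012, -0.0], [-0.012, -1.0, 0.0], [-0.0, -0.0, -1.0]] [-0.094  0.341  1.877  0.     0.924  1.489] [-0.01454119 -0.26562344  1.05037069] 0.3992944655739167
[[396.0, 162.0], [436.0, 162.0]]
```

View pics/fin.png

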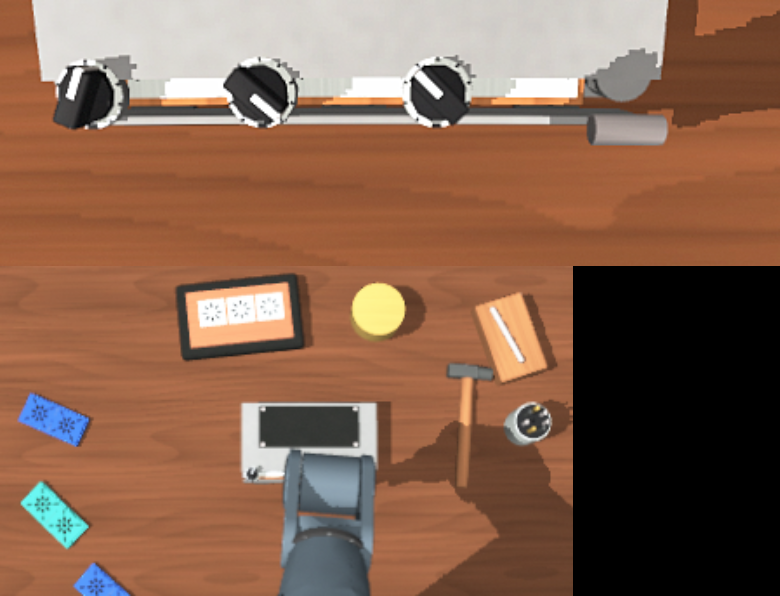

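```bash
python3 -c "
from h import *
print(r.close_job())"
```

```text
the job is handed in; nothing more can be done
None
```

The strongbox job is done and handed in at about 65 s of the 210 s allowed. I dialled 4‑7‑2, dropped the door open, put all three panels away in bays of their own, shut the door and scrambled the lock.

- **Panels:** I pushed each one until its back stop gave a firm 13–15 N. All three stopped at the same depth to about 1 mm once the box's slight turn is allowed for. The far-left panel was knocked aside during the run, so I measured it again before picking it up.
- **Door:** My grip slipped off the pull near the end of closing and left the door about 10 mm short. I finished by pushing with the closed fingers until it stopped solid. The last picture shows the pull within 1 pixel of its shut position.
- **Dials:** Each is about 60° (1.6 to 1.75 numbers) off its code. The last picture shows left at about 204°, middle at 312° and right at 135°.
- **Bystanders:** The last top view shows the hammer, tin and look-alikes where they were at the start.
- **Disagreement:** The top camera placed the box about 4 mm further right than the wrist camera and the dial grips did. I worked from the wrist camera and the grips, and the panels went in with only light side force.

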